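# Probe a cavity resonator at the radio bench

## Robot

A 7-joint arm with a two-finger parallel gripper is mounted at the origin on the work surface. World frame = base frame: x ahead of the robot, y to its left, z up, the work surface at z = 0. Lengths are in m, angles in rad, forces in N, time in s.
With the tool pointing down it reaches from about 0.425 to 0.925 m from the base axis. Payload 6.8 kg.
Tool frame: the origin (TCP) lies between the finger pads; the fingertips stand r.tip_reach ahead of it and the grasp point (between the pads) lies 11 mm behind it (r.tip_reach is the distance from the TCP to the fingertips, in m); z points along the fingers, y is the direction in which the jaws open and shut (so a half turn about z gives the same grasp; the last joint's range is limited). The gripper opens to 85 mm and grips with 20 to 120 N. Pads are 22 mm wide; open, the fingers measure 114 mm over their backs; the gripper's body (76 mm by 85 mm) begins 54 mm behind the grasp point. The pads swing forward as they close: fully open they stand 13 mm farther back than shut.
Start: joints at [-1.33, 0.477, 0.022, 1.555, -0.011, 1.109, -0.083], TCP at [0.231, 0.634, 0.239] pointing down, gripper open.
Joint ranges: [-2.96, 2.96], [-0.34, 2.1], [-1.41, 1.46], [0.24, 2.44], [-1.37, 4.51], [0.17, 1.92], [-2.96, 2.96]. Speed limits (rad/s): [2.39, 2.39, 3.14, 3.14, 3.14, 3.14, 3.14].

## Interface

Orientations are given as a rotation vector (axis times angle).
In Python, from bench import r, eyes, spotter gives the robot as it stands.
- The arm moves only by the tool carry_out, never from a script. Its argument "series" is text: rows parted by semicolons, each of 5 numbers parted by spaces: the shift along the tool's x, y, z in cm, then the turn about the tool's z in rad, then the opening, from 0 (shut) to 1 (fully open). In form: x y z yaw gripper; .... A call has 1 to 8 rows; each row shifts and turns the commanded pose from where the row before left it, along the tool's axes as they then stand; what a row does not reach is not made up. A row lasts 1/8 s, in which the tool goes at most 62.5 mm and 10.7 degrees, less where a joint would pass 70% of its speed; a pose out of reach is approached as far as the arm can. A call with a gripper value outside its range is refused whole. The fingers move at their own pace and stop on an object; "grip_force" is the grip in N (left out, the last holds). Time passes only in rows, so rows that do not move let the fingers close. It gives the time, the measured TCP pose, the force and the opening at its end, in the units of the state.
- r.get_obs(): the state, without advancing time (a new reading comes with each control period).
- eyes.grab_frame(name): name is "side" or "top"; returns a dict with "color" (400x640x3 uint8, blue, green, red), "intrinsics" (3x3 intrinsics, pixels), "R" (3x3) and "t" (3): a world point X has camera coordinates R X + t. Camera axes: x right, y down, z forward; pixel columns grow to the right and rows downward; lengths in m; the calibration is good to about 2 mm. A picture is of the moment at which its call begins. There is no depth.
- r.hand_in(): hands the job in, once; it reports no verdict.
Trained networks look in a picture, given as the dict that the camera call returned (one of the last four; its "shot" number tells which), for a name from the list of things; names that differ only in an ending like _2 or _b are one class to them, and where a whole thing is asked for, a point or a joint stands for the part that bears it (a point fixed in the world has none). Each returns a list of dicts, best first, with "confidence" (0 to 1); they miss things now and then, are a little off and sometimes report something else, mostly with a low value. They report only what shows in the picture. A call takes as long as a camera call. They do not tell look-alikes from the thing itself.
- spotter.search_frame(picture, query): "uv" ([column, row] in pixels, amid what is visible of it).
- spotter.trace(picture, query): "pixels" (400x640 bool, what is visible of it) and "uv" ([column, row] in pixels, amid what is visible of it).
- spotter.mark_of(picture, query): "uv" ([column, row] in pixels: a listed point, or the origin of a listed thing).
The state is a dict: "clock": time; "joints": joint angles; "qvel": joint speeds; "tau": joint torques, N m; "tcp_pos": TCP position; "orientation": TCP orientation; "contact_force": force on the tool from outside, world axes, zero at the start; "moment": the same for the moment, N m; "grip_width": finger opening in m.
Only numpy, scipy, OpenCV 4.12 (cv2) and the standard library are available. Lean on these libraries where they do the work, as an engineer would, in place of code of your own. Each camera call takes 0.05 s, during which the arm holds its last target.

## Task

One of the three probe rods in the rack is too short: first stand it foot down in the empty steel tin and let go of it. Then take either full-length rod and lower it through the brass port on top of the aluminium cavity without touching the port or the cavity with it, until the gap between its grip head and the port's rim is about 20 mm, and finish there still holding it in the gripper, upright, still and centred in the port. Leave the other full-length rod standing in the rack and do not disturb the mug, the mouse and the hand microphone.

Things in the scene. Friction and masses are not known exactly. Their poses are not given: they have to be found in the camera images.
- cavity: the cavity resonator, fixed: an aluminium can 110 mm in diameter on a 130 mm square, 8 mm thick foot plate; its lid is at 106 mm and carries a brass collar (the port, 42 mm outside, 20 mm tall). Origin at the centre of its underside on the table, z up
- port (a point): centre of the port's upper rim, 126 mm above the table. The bore is vertical, round, 24 mm in diameter, 26 mm deep (collar and lid), and opens below into the can's empty inside, whose floor is about 112 mm below the rim
- rack: the black rack block, fixed, 60 mm (x) by 220 mm (y) by 50 mm tall, with three round holes, 12 mm wide and 44 mm deep, in a row along its y at -75, 0 and +75 mm, one rod in each (which rod is where varies). Origin at the centre of its underside, z up; it may be turned
- tin: the reject tin, fixed, an empty open steel cup 80 mm in diameter and 62 mm tall, wall 3 mm, floor 4 mm thick. Origin at the centre of its underside, z up
- rod_short_head (a point): an upright probe rod standing in the rack: brass rod 10 mm in diameter and 70 mm long below a grey square grip head 26 x 26 mm and 44 mm tall, with a brass stub (12 mm across, 8 mm tall) on top; the short one, its top 30 mm lower than the others. It weighs 60 to 105 g. This point is the centre of the grip head, 92 mm above the rod's tip; z runs up along the rod, x and y are square to the head's flat sides
- rod_short_tip (a point): the lower tip of that rod (centre of its flat foot); same axes as the rod
- rod_a_head (a point): an upright probe rod standing in the rack: brass rod 10 mm in diameter and 100 mm long below a grey square grip head 26 x 26 mm and 44 mm tall, with a brass stub (12 mm across, 8 mm tall) on top; full length. It weighs 60 to 105 g. This point is the centre of the grip head, 122 mm above the rod's tip; z runs up along the rod, x and y are square to the head's flat sides
- rod_a_tip (a point): the lower tip of that rod (centre of its flat foot); same axes as the rod
- rod_b_head (a point): an upright probe rod standing in the rack: brass rod 10 mm in diameter and 100 mm long below a grey square grip head 26 x 26 mm and 44 mm tall, with a brass stub (12 mm across, 8 mm tall) on top; full length, the same as the other. It weighs 60 to 105 g. This point is the centre of the grip head, 122 mm above the rod's tip; z runs up along the rod, x and y are square to the head's flat sides
- rod_b_tip (a point): the lower tip of that rod (centre of its flat foot); same axes as the rod
- mug: bystander: a white mug, 80 mm across, 90 mm tall, beyond the work; origin at the centre of its underside
- mouse: bystander: a black computer mouse 100 mm long, 60 mm wide, 34 mm tall, beyond the work; origin at the middle of its underside
- handmic: bystander: a black hand microphone lying on its back, 60 x 85 x 30 mm, beyond the work; origin at the centre of its underside
There are look-alikes about, which are no part of the job. What is shaped like the part that bears rod_a_head but red is not meant.

How it is judged:
By the outcome, as a careful person would: the job done as asked, in the order asked, and still so for the second after the job is handed in, while the arm keeps its last pose, push and grip.
It also fails if it takes over 66 s, if anything falls off the work surface, if the arm or the gripper's body presses on something with over 40 N, if the wrist force passes 120 N, or if a joint passes its speed limit or range.

## Working session

There is one attempt and no reset: what is moved stays moved. The work goes in short steps, Python scripts to look and compute and a tool call to move; the robot and the scene stay as the last step left them, time stands still between calls to the robot, and variables do not carry over. Pictures are saved under pics/ and viewed, and the job is handed in when it is done.

Besides the shell and the picture viewer there is one more tool, called after "Call:" as name(argument=value, ...) on one line, values as JSON. carry_out: Moves the arm, as the interface text tells. Its arguments: {"type":"object","properties":{"series":{"type":"string"},"grip_force":{"type":"number"}},"required":["series"]}

```bash
ls; mkdir -p pics; python3 - <<'E'
from bench import r, eyes, spotter
import cv2
o=r.get_obs();print(o, r.tip_reach)
for n in("side","top"):
    f=eyes.grab_frame(n);cv2.imwrite(f"pics/{n}0.png",f["color"]);print(n,f["intrinsics"],f["R"],f["t"])
    for q in["port","rack","tin","rod_short_head","rod_a_head","rod_short_tip","mug","cavity","mouse","handmic"]:
        print(q,[(d["uv"],round(d["confidence"],2)) for d in spotter.mark_of(f,q)][:5])
E
```

```text
pics
{'clock': 0.0, 'joints': array([-1.33009942,  0.47780067,  0.02232666,  1.5564884 , -0.01150444,
        1.10929694, -0.08311082]), 'qvel': array([-0.00038215,  0.0013812 , -0.00077479, -0.00098932,  0.00012542,
       -0.00086326, -0.00106968]), 'tau': array([-1.85163117e-03, -5.96444213e+01,  1.60719831e+00, -2.81203634e+01,
        1.24243877e-02,  9.26003850e-03, -8.70439806e-06]), 'tcp_pos': array([0.23049483, 0.63379099, 0.23830947]), 'orientation': array([-5.45050645e-01, -3.09374975e+00,  2.91389783e-03]), 'contact_force': array([ 0.19487267,  0.43087078, -0.03225045]), 'moment': array([-0.00149257, -0.02877306,  0.02529556]), 'grip_width': 0.08498592006437967} 0.008
side [[398.14320001   0.         317.42995535]
 [  0.         398.14320001 196.10404963]
 [  0.           0.           1.        ]] [[-0.91105127 -0.41190494  0.01788585]
 [-0.23740629  0.48863937 -0.83956526]
 [ 0.33708135 -0.76913321 -0.54296434]] [0.53140056 0.22724653 0.7199122 ]
port [([349.0, 192.6], 0.74), ([380.5, 143.9], 0.7), ([217.3, 266.1], 0.26)]
rack [([352.3, 239.9], 0.78)]
tin [([286.7, 313.8
[... 332 characters left out ...]
19.2205001 ]
 [  0.         485.66214167 208.41176613]
 [  0.           0.           1.        ]] [[ 0.0011725  -0.99993308  0.01150917]
 [-0.98029063 -0.00342304 -0.19753116]
 [ 0.19755734 -0.01105072 -0.98022904]] [-0.02735926  0.55815125  0.99131741]
port [([444.5, 215.8], 0.94)]
rack [([312.9, 238.6], 0.91)]
tin [([207.4, 222.5], 0.58)]
rod_short_head [([281.8, 217.2], 0.62), ([207.1, 225.1], 0.16)]
rod_a_head [([347.8, 290.1], 0.77), ([373.6, 137.8], 0.7), ([349.9, 238.5], 0.55)]
rod_short_tip []
mug [([378.5, 136.8], 0.88)]
cavity [([428.8, 225.4], 0.7)]
mouse [([322.3, 135.7], 0.8), ([351.7, 239.2], 0.6), ([282.0, 218.0], 0.31)]
handmic [([231.9, 138.7], 0.73), ([443.0, 216.0], 0.21)]
```

View pics/side0.png

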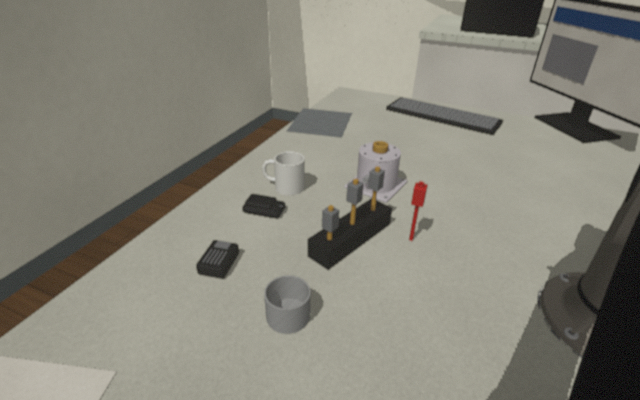

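View pics/top0.png

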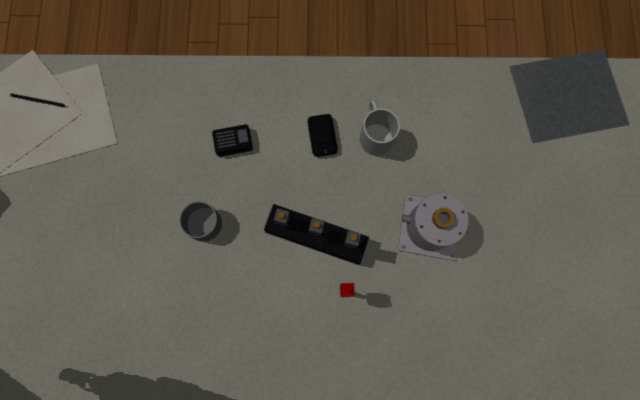

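```bash
cat > h.py <<'E'
from bench import r, eyes, spotter
import cv2, numpy as np
from scipy.optimize import least_squares
def back(f,uv,z):
    d=f["R"].T@np.linalg.inv(f["intrinsics"])@np.array([uv[0],uv[1],1.]); c=-f["R"].T@f["t"]
    return c+d*(z-c[2])/d[2]
def proj(f,X):
    p=f["R"]@np.asarray(X)+f["t"]; p=f["intrinsics"]@p; return p[:2]/p[2]
def tri(fs,uvs):
    g=lambda X:np.concatenate([proj(f,X)-u for f,u in zip(fs,uvs)])
    s=least_squares(g,[.7,0,.1]); return s.x, np.abs(s.fun).max()
def crop(f,c,w,h,s,name):
    x,y=int(c[0]-w//2),int(c[1]-h//2); cv2.imwrite(name,cv2.resize(f["color"][y:y+h,x:x+w],None,fx=s,fy=s,interpolation=cv2.INTER_CUBIC)); print(name,"origin",x,y)
E
python3 - <<'E'
from h import *
t=eyes.grab_frame("top");s=eyes.grab_frame("side")
crop(t,(318,228),120,90,6,"pics/t_rack.png");crop(t,(440,222),90,90,6,"pics/t_cav.png");crop(s,(350,210),120,100,6,"pics/s_rack.png")
crop(t,(205,222),60,60,8,"pics/t_tin.png");crop(s,(380,160),80,70,8,"pics/s_cav.png")
# trace head masks
for f,n in((t,"top"),(s,"side")):
  for q in("rod_short_head","rod_a_head","tin","rack"):
    for d in spotter.trace(f,q)[:4]:
        if d["confidence"]>.3:
            ys,xs=np.where(d["pixels"]);print(n,q,round(d["confidence"],2),d["uv"],xs.min(),xs.max(),ys.min(),ys.max(),len(xs))
print("port top",back(t,(444.5,215.8),.126))
for uv,z in(((281.8,217.2),.098),((317,226),.15),((353,239),.15)): print(back(t,uv,z))
print("tin",back(t,(207.4,222.5),0),"rack",back(t,(312.9,238.6),0))
for tt,ss in(((281.8,217.2),(327,218.3)),((444.5,215.8),(380.5,143.9)),((207.4,222.5),(286.7,313.8)),((312.9,238.6),(352.3,239.9))): print(tri([t,s],[tt,ss]))
E
```

```text
pics/t_rack.png origin 258 183
pics/t_cav.png origin 395 177
pics/s_rack.png origin 290 160
pics/t_tin.png origin 175 192
pics/s_cav.png origin 340 125
top rod_short_head 0.69 [281.7, 216.2] 274 289 210 225 211
top rod_a_head 0.73 [351.1, 238.0] 346 360 231 246 192
top rod_a_head 0.59 [350.8, 289.3] 340 354 283 296 183
top tin 0.56 [204.8, 219.8] 180 222 200 241 1332
top rack 0.81 [317.1, 238.2] 265 368 204 264 2540
side rod_short_head 0.91 [329.0, 218.6] 322 339 204 239 448
side rod_a_head 0.84 [416.7, 200.2] 409 427 182 240 450
side rod_a_head 0.69 [373.9, 180.0] 367 384 166 209 433
side tin 0.76 [288.7, 305.2] 264 311 276 334 2357
side tin 0.75 [383.3, 162.7] 344 406 141 202 1888
side rack 0.94 [347.5, 235.8] 308 391 200 268 2799
port top [ 0.52981204 -0.27695221  0.126     ]
[0.53099486 0.05141346 0.098     ]
[ 0.50434047 -0.02072618  0.15      ]
[ 0.47907445 -0.09045245  0.15      ]
tin [0.53619087 0.22534476 0.        ] rack [ 0.50028328 -0.01258426  0.        ]
(array([0.53574485, 0.05262869, 0.0947685 ]), np.float64(1.982108192696728))
(array([ 0.53011985, -0.27795419,  0.12251007]), np.float64(0.2134818477223348))
(array([ 0.54017595,  0.22778042, -0.00745715]), np.float64(1.1784345565346541))
(array([ 0.50120315, -0.01232029,  0.00389722]), np.float64(0.6463248451328809))
```

View pics/t_rack.png

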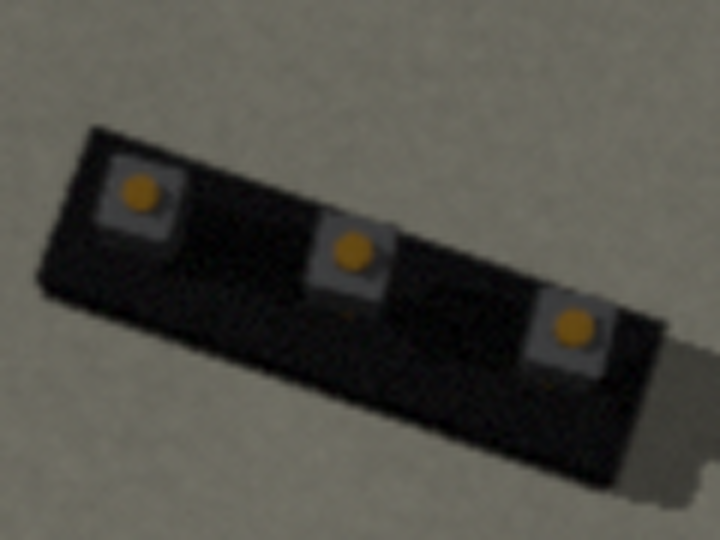

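View pics/t_cav.png

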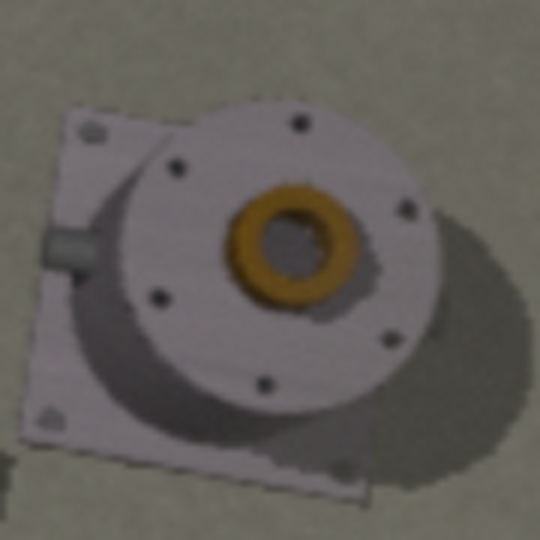

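View pics/s_rack.png

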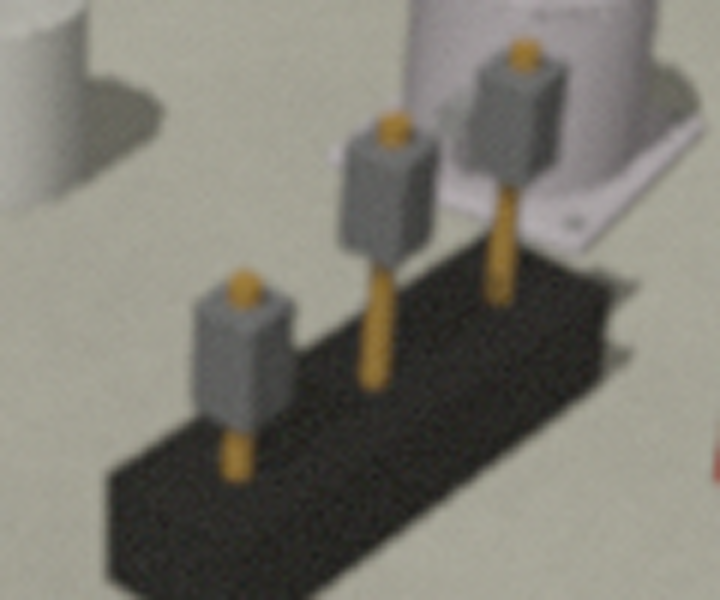

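View pics/t_tin.png

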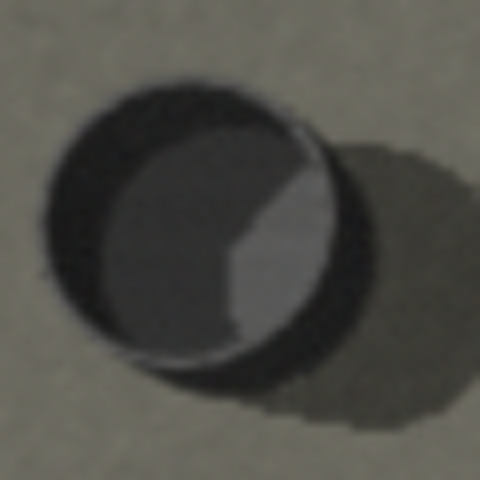

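View pics/s_cav.png

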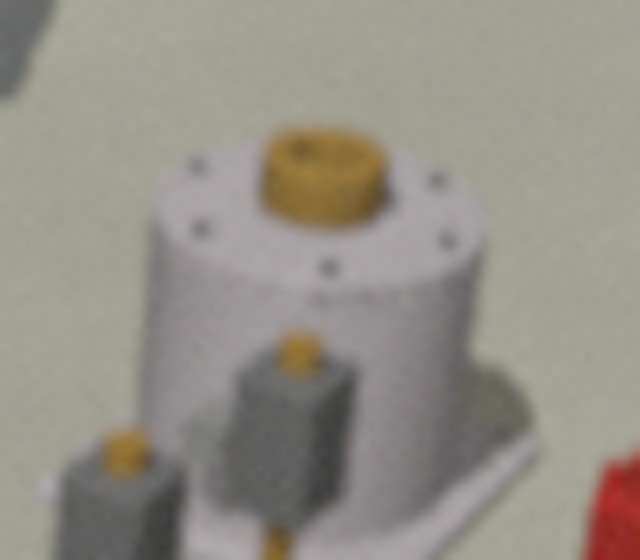

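```bash
cat > ov.py <<'E'
from h import *
def sq(c,a,z,h=.013):
    R=np.array([[np.cos(a),-np.sin(a)],[np.sin(a),np.cos(a)]])
    return [np.r_[np.array(c)+R@np.array(p)*h,z] for p in((1,1),(-1,1),(-1,-1),(1,-1))]
def circ(c,rad,z): return [np.array([c[0]+rad*np.cos(t),c[1]+rad*np.sin(t),z]) for t in np.linspace(0,2*np.pi,60)[:-1]]
def draw(f,loops,c,w,h,s,name):
    x,y=int(c[0]-w//2),int(c[1]-h//2); im=cv2.resize(f["color"][y:y+h,x:x+w],None,fx=s,fy=s,interpolation=cv2.INTER_CUBIC)
    im=np.clip(im.astype(float)*1.6,0,255).astype(np.uint8)
    for L,col in loops:
        p=np.array([(proj(f,X)-[x,y]+.5)*s-.5 for X in L]); cv2.polylines(im,[np.round(p*16).astype(np.int32)],True,col,1,cv2.LINE_AA,4)
    cv2.imwrite(name,im)
def brass(f):
    hsv=cv2.cvtColor(f["color"],cv2.COLOR_BGR2HSV); m=cv2.inRange(hsv,(10,110,60),(30,255,255))
    n,l,st,ce=cv2.connectedComponentsWithStats(m); return [(ce[i].round(1),st[i]) for i in range(1,n) if st[i][4]>10]
E
python3 - <<'E'
from ov import *
t=eyes.grab_frame("top");s=eyes.grab_frame("side")
for f in(t,s):
    for b in brass(f):print(b[0],b[1])
S=tri([t,s],[(281.0,214.6),(330.6,205.4)]);M=tri([t,s],[(316.4,224.6),(355.8,179.2)]);E=tri([t,s],[(353.2,237.3),(377.4,167.2)])
print(S,M,E)
for uv,z in(((281.0,214.6),.128),((316.4,224.6),.158),((353.2,237.3),.158)): print(back(t,uv,z))
for uv,z in(((330.6,205.4),.128),((355.8,179.2),.158),((377.4,167.2),.158)): print(back(s,uv,z))
# rack yaw from top edge corners
x,y=258,183
c=[back(t,(x+a/6,y+b/6),.05) for a,b in((95,127),(665,322),(42,285),(610,488))]
for p in c: print(p)
print(np.degrees(np.arctan2(*(c[0]-c[1])[[1,0]])))
E
```

```text
[321.8  27.2] [    0     0   640    58 35278]
[443.3 217.6] [433 208  22  20 234]
[280.9 214.6] [278 212   7   6  31]
[316.5 224.5] [314 222   6   6  32]
[353.2 237.3] [350 234   7   7  35]
[117.6 235.9] [   0  120  288  216 5757]
[380.  146.8] [373 142  15  11 137]
[376.9 168.9] [375 167   5   5  16]
[355.2 181.2] [353 179   5   5  20]
[373.2 202.2] [370 192   6  19  77]
[352.5 215.6] [349 205   7  21  97]
[330.3 208. ] [328 206   5   5  22]
[329.  235.9] [327 232   6   9  41]
(array([0.532306  , 0.0514631 , 0.12763899]), np.float64(0.7113315201288799)) (array([ 0.50699224, -0.01929263,  0.15716445]), np.float64(0.585689776212007)) (array([ 0.48246921, -0.0902065 ,  0.15633929]), np.float64(0.5520388325225554))
[0.53079252 0.05108792 0.128     ]
[ 0.50575816 -0.01950993  0.158     ]
[ 0.48126758 -0.09022635  0.158     ]
[0.53363416 0.05189877 0.128     ]
[ 0.50787552 -0.01801375  0.158     ]
[ 0.48299667 -0.08730035  0.158     ]
[0.56844176 0.07237014 0.05      ]
[ 0.49791274 -0.13266856  0.05      ]
[0.51063083 0.09017338 0.05      ]
[ 0.43868102 -0.11207324  0.05      ]
71.01785635952247
```

```bash
python3 - <<'E'
from ov import *
t=eyes.grab_frame("top");s=eyes.grab_frame("side")
G=(0,255,0);Rr=(0,0,255)
L=[]
for c,z in(((.5315,.0514),.12),((.5065,-.0193),.15),((.4818,-.0902),.15)):
    for a,col in((-19.3,G),(-12,Rr)): L+=[(sq(c,np.radians(a),z),col)]
    L+=[(circ(c,.006,z+.008),(255,255,0))]
draw(t,L,(318,228),120,90,6,"pics/o1.png")
draw(s,L,(350,200),100,80,7,"pics/o2.png")
P=(.5299,-.2770)
L=[(circ(P,.021,.126),G),(circ(P,.012,.126),G),(circ(P,.021,.106),Rr),(circ(P,.055,.106),G),(circ((.534,.2265),.04,.062),G)]
draw(t,L,(440,222),90,90,6,"pics/o3.png");draw(s,L,(380,160),80,70,8,"pics/o4.png")
draw(t,L,(205,222),60,60,6,"pics/o5.png");draw(s,L,(288,305),80,80,6,"pics/o6.png")
a=np.hstack([cv2.resize(cv2.imread(f"pics/o{i}.png"),(400,300) ) for i in(5,6)]);cv2.imwrite("pics/o56.png",a)
E
```

```text
(no output)
```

View pics/o1.png

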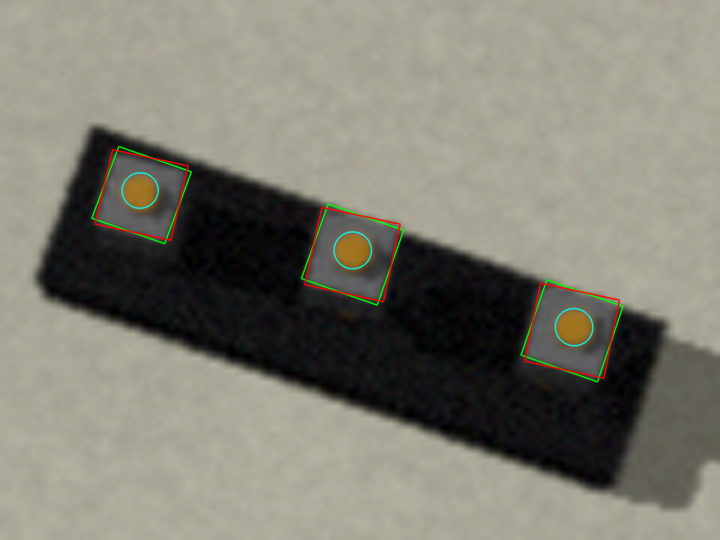

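View pics/o2.png

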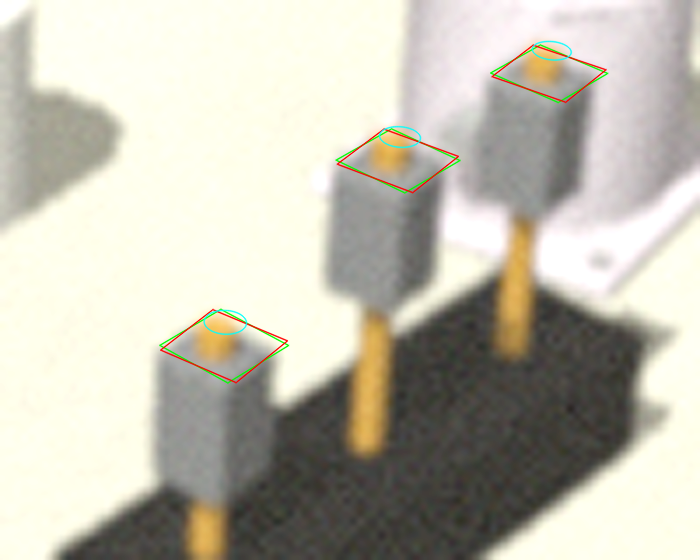

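View pics/o3.png

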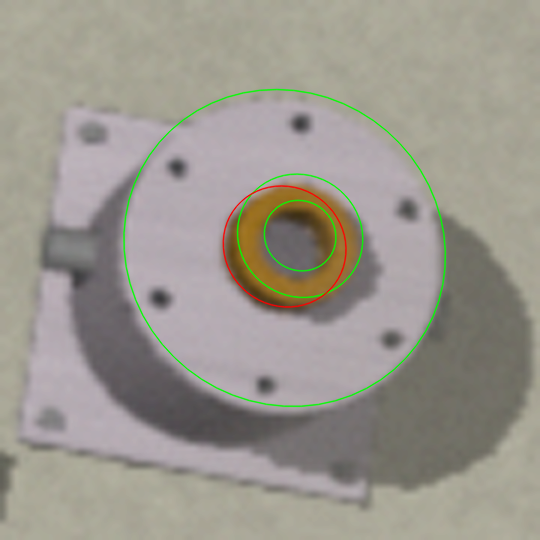

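View pics/o4.png

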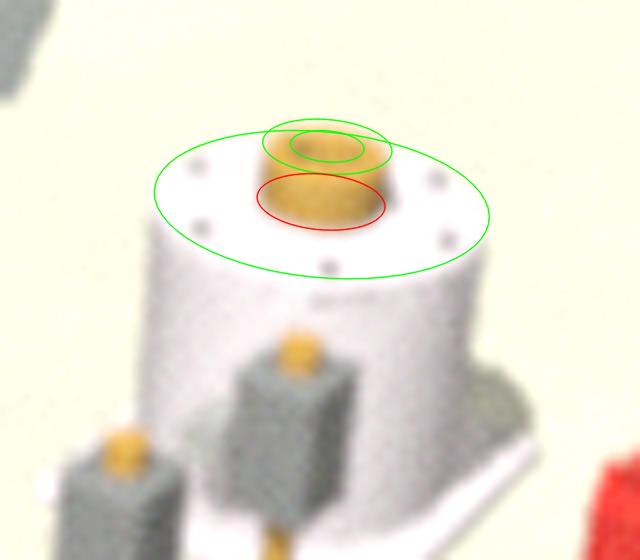

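View pics/o56.png

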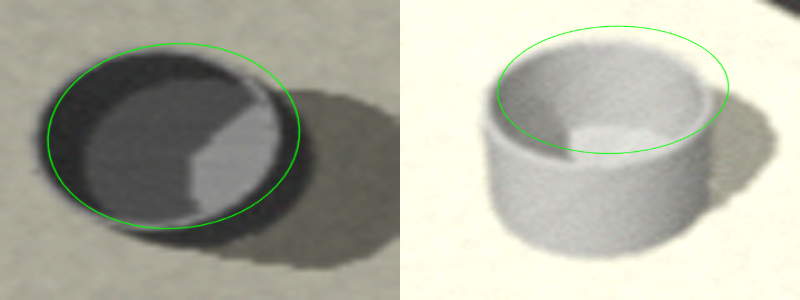

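```bash
python3 - <<'E'
from ov import *
t=eyes.grab_frame("top");s=eyes.grab_frame("side")
G=(0,255,0);Rr=(0,0,255)
T=back(t,(198.6,219.8),.062);print(T)
# brass port silhouette centroid: union of circles z .106-.126 in both views
def silh(f,P,rad,z0,z1):
    p=np.array([proj(f,X) for X in circ(P,rad,z0)+circ(P,rad,z1)],np.float32); h=cv2.convexHull(p)[:,0]; return np.r_[h.min(0),h.max(0)]
for f,n,bb in((t,"top",(433-.5,208-.5,454.5,227.5)),(s,"side",(372.5,141.5,387.5,152.5))):
    g=lambda x:silh(f,x,.021,.106,.126)-bb
    q=least_squares(g,[.53,-.277]);print(n,q.x,q.fun)
m=[d for d in spotter.trace(s,"tin") if d["uv"][1]>250][0]["pixels"];ys,xs=np.where(m);bb=(xs.min()-.5,ys.min()-.5,xs.max()+.5,ys.max()+.5)
q=least_squares(lambda x:silh(s,x,.04,0,.062)-bb,[.53,.22]);print("tin side",q.x,q.fun)
m=[d for d in spotter.trace(t,"tin")][0]["pixels"];ys,xs=np.where(m);bb=(xs.min()-.5,ys.min()-.5,xs.max()+.5,ys.max()+.5)
q=least_squares(lambda x:silh(t,x,.04,0,.062)-bb,[.53,.22]);print("tin top",q.x,q.fun)
for c,cc,nm in((T[:2],(.53,.2255),"T"),):pass
P=(.528,-.2757)
L=[(circ(P,.021,.126),G),(circ(P,.012,.126),G),(circ(P,.021,.106),Rr),(circ(P,.055,.106),G),(circ(T,.04,.062),G),(circ(T,.04,.0),Rr)]
draw(t,L,(440,222),90,90,5,"pics/p3.png");draw(s,L,(380,160),90,90,5,"pics/p4.png")
draw(t,L,(205,222),90,90,5,"pics/p5.png");draw(s,L,(288,305),90,90,5,"pics/p6.png")
I=[cv2.resize(cv2.imread(f"pics/p{i}.png"),(300,300)) for i in(3,4,5,6)]
cv2.imwrite("pics/p.png",np.vstack([np.hstack(I[:2]),np.hstack(I[2:])]))
E
```

```text
[0.53136604 0.23054447 0.062     ]
top [ 0.53     -0.277584] [-0.50262451 -2.02662659  0.74145508  0.10676575]
side [ 0.53000004 -0.277     ] [-0.89245605 -2.11288452  0.95162964  0.76519775]
tin side [0.53 0.22] [ 7.46218872 -5.60177612  6.34106445 -5.41311646]
tin top [0.53276659 0.23178669] [ 0.66490173  0.27708435 -0.24180603  0.11454773]
```

View pics/p.png

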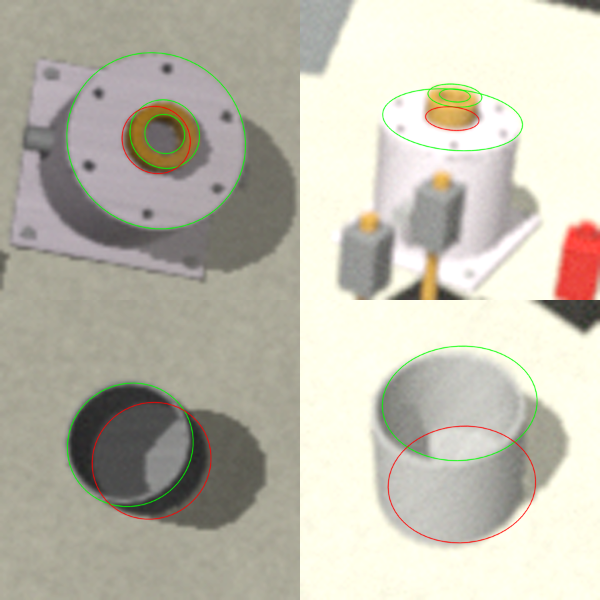

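```bash
cat >> ov.py <<'E'
from scipy.spatial.transform import Rotation as Ro
def delta(tgt,yawy=None):
    """tool-axis shift in cm to reach tgt, and turn to put tool y at world angle yawy(deg, mod 180)"""
    o=r.get_obs();R=Ro.from_rotvec(o["orientation"]).as_matrix()
    d=R.T@(np.array(tgt)-o["tcp_pos"])*100
    a=np.degrees(np.arctan2(R[1,1],R[0,1]))
    print("clk",o["clock"],"tcp",o["tcp_pos"].round(4),"yaw_y",a.round(2),"tilt",R[:,2].round(4),"w",o["grip_width"].round(4),"F",o["contact_force"].round(2),"M",o["moment"].round(3))
    print("q",o["joints"].round(3)); print("shift cm",d.round(2))
    if yawy is not None:
        b=(a-yawy+90)%180-90; print("turn rad",np.radians(b).round(3))
E
python3 - <<'E'
from ov import *
delta((.532,.0513,.24),-14)
t=eyes.grab_frame("top");print("red",back(t,(347.5,290),.148))
E
```

```text
Traceback (most recent call last):
  File "ov.py", line 21, in delta
    print("clk",o["clock"],"tcp",o["tcp_pos"].round(4),"yaw_y",a.round(2),"tilt",R[:,2].round(4),"w",o["grip_width"].round(4),"F",o["contact_force"].round(2),"M",o["moment"].round(3))
                                                                                                     ^^^^^^^^^^^^^^^^^^^^^
AttributeError: 'float' object has no attribute 'round'
```

```bash
sed -i 's/o\["grip_width"\].round(4)/round(float(o["grip_width"]),4)/' ov.py; python3 - <<'E'
from ov import *
delta((.532,.0513,.24),-14)
t=eyes.grab_frame("top");print("red",back(t,(347.5,290),.148))
E
```

```text
clk 2.0 tcp [0.2307 0.6344 0.2393] yaw_y 70.02 tilt [-0. -0. -1.] w 0.0857 F [ 0.09  0.26 -0.09] M [ 0.026 -0.042  0.019]
q [-1.33   0.477  0.022  1.555 -0.011  1.109 -0.083]
shift cm [-48.25 -44.5   -0.07]
turn rad 1.466
red [ 0.38173125 -0.07893135  0.148     ]
```

Call:
carry_out(series="-2 -2 0 0 1; -4 -3.7 0 0 1; -4 -3.7 0 0 1; -4 -3.7 0 0 1; -4 -3.7 0 0 1; -4 -3.7 0 0 1; -4 -3.7 0 0 1; -4 -3.7 0 0 1", grip_force=40)

```text
clock: 3.05
tcp_pos: [0.418, 0.2681, 0.2397]
orientation: [0.545, 3.093, 0.001]
contact_force: [0.6, 0.3, 0.1]
grip_width: 0.085
```

```bash
python3 -c "
from ov import *
delta((.532,.0513,.24),-14)"
```

```text
clk 3.05 tcp [0.418  0.2681 0.2397] yaw_y 70.02 tilt [ 7.e-04  7.e-04 -1.e+00] w 0.085 F [0.56 0.32 0.07] M [ 0.01  -0.064  0.038]
q [-0.847  0.18   0.172  1.983 -0.037  0.981  0.564]
shift cm [-18.12 -16.47  -0.04]
turn rad 1.466
```

Call:
carry_out(series="-4 -3.6 0 0 1; -4 -3.6 0 0 1; -4 -3.6 0 0 1; -4 -3.6 0 0 1; -2.2 -2.2 0 0 1; 0 0 0 0.18 1; 0 0 0 0.18 1; 0 0 0 0.18 1")

```text
clock: 4.05
tcp_pos: [0.5317, 0.0513, 0.2394]
orientation: [1.359, 2.832, 0.0]
contact_force: [-0.5, -0.5, -0.5]
grip_width: 0.0853
```

Call:
carry_out(series="0 0 0 0.18 1; 0 0 0 0.18 1; 0 0 0 0.18 1; 0 0 0 0.18 1; 0 0 0 0.18 1; 0 0 0 0 1")

```text
clock: 4.8
tcp_pos: [0.5316, 0.0516, 0.2394]
orientation: [2.448, 1.969, 0.0]
contact_force: [0.2, 0.7, 0.4]
grip_width: 0.0855
```

```bash
python3 -c "
from ov import *
delta((.532,.0513,.095),-14)
for n in('top','side'):
    f=eyes.grab_frame(n);cv2.imwrite('pics/a_'+n+'.png',f['color'])
cv2.imwrite('pics/a.png',np.vstack([cv2.imread('pics/a_top.png')[60:360],cv2.imread('pics/a_side.png')[100:]]))
"
```

```text
clk 4.8 tcp [0.5316 0.0516 0.2394] yaw_y -12.38 tilt [ 2.e-04 -1.e-04 -1.e+00] w 0.0855 F [0.21 0.66 0.43] M [-0.017  0.018 -0.024]
q [-0.699  0.27   0.587  1.923 -0.176  0.999 -0.249]
shift cm [-0.02  0.05 14.44]
turn rad 0.028
```

View pics/a.png

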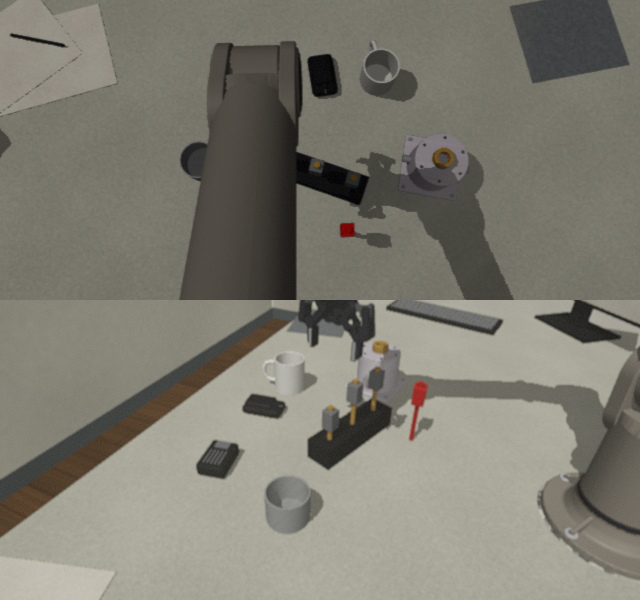

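Call:
carry_out(series="0 0 4 0.028 1; 0 0 4 0 1; 0 0 2 0 1; 0 0 0 0 1")

```text
clock: 5.4
tcp_pos: [0.5305, 0.0512, 0.1381]
orientation: [-2.474, -1.934, 0.005]
contact_force: [-0.2, 1.1, 0.4]
grip_width: 0.0853
```

```bash
python3 -c "
from ov import *
delta((.532,.0513,.088),-14)
f=eyes.grab_frame('side');crop(f,(345,190),130,110,6,'pics/b.png')
"
```

```text
clk 5.4 tcp [0.5305 0.0512 0.1381] yaw_y -13.97 tilt [-3.e-03 -9.e-04 -1.e+00] w 0.0853 F [-0.19  1.13  0.4 ] M [-0.036 -0.043  0.021]
q [-0.637  0.412  0.533  2.014 -0.289  0.792 -0.178]
shift cm [0.05 0.16 5.01]
turn rad 0.0
pics/b.png origin 280 135
```

View pics/b.png

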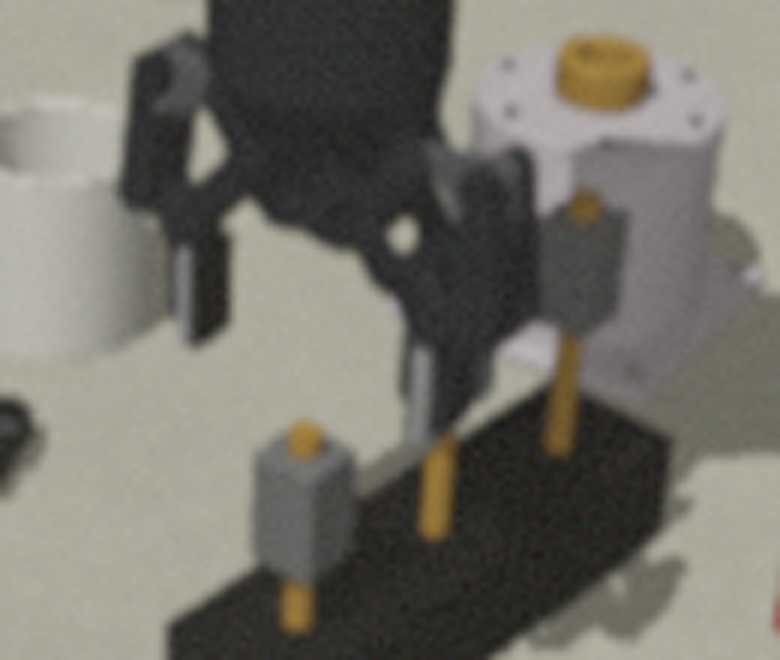

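Call:
carry_out(series="0 0.1 2 0 1; 0 0 2 0 1; 0 0 1 0 1; 0 0 0 0 1; 0 0 0 0 1")

```text
clock: 6.08
tcp_pos: [0.5332, 0.0512, 0.0902]
orientation: [2.477, 1.932, 0.002]
contact_force: [0.0, -0.0, -0.2]
grip_width: 0.0852
```

```bash
python3 -c "
from ov import *
delta((.532,.0513,.088),-14)
f=eyes.grab_frame('side');crop(f,(345,190),130,110,6,'pics/c.png')
"
```

```text
clk 6.075 tcp [0.5332 0.0512 0.0902] yaw_y -14.09 tilt [ 1.4e-03  4.0e-04 -1.0e+00] w 0.0852 F [ 0.01 -0.01 -0.21] M [ 0.026  0.027 -0.018]
q [-0.594  0.489  0.487  2.039 -0.351  0.693 -0.128]
shift cm [-0.02 -0.12  0.22]
turn rad -0.002
pics/c.png origin 280 135
```

View pics/c.png

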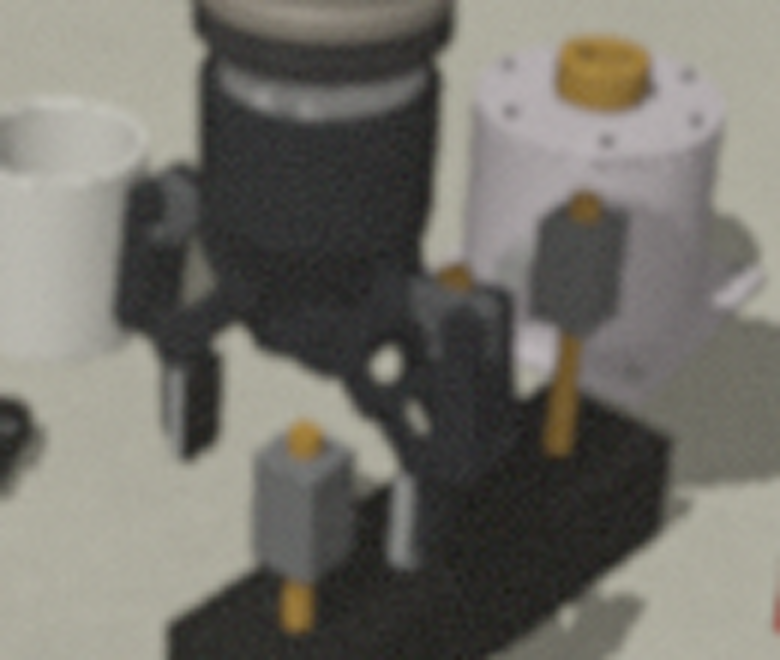

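Call:
carry_out(series="0 0 0.2 0 0.6; 0 0 0 0 0.4; 0 0 0 0 0.2; 0 0 0 0 0; 0 0 0 0 0; 0 0 0 0 0", grip_force=35)

```text
clock: 6.88
tcp_pos: [0.5324, 0.0513, 0.0874]
orientation: [-2.477, -1.932, 0.0]
contact_force: [-2.5, 0.5, 3.3]
grip_width: 0.0256
```

```bash
python3 -c "
from ov import *
delta((.532,.0513,.088),-14)
f=eyes.grab_frame('side');crop(f,(345,190),130,110,6,'pics/d.png')
"
```

```text
clk 6.875 tcp [0.5324 0.0513 0.0874] yaw_y -14.09 tilt [-4.e-04  2.e-04 -1.e+00] w 0.0256 F [-2.49  0.47  3.27] M [0.073 0.437 0.012]
q [-0.592  0.493  0.484  2.041 -0.354  0.689 -0.126]
shift cm [-0.   -0.04 -0.06]
turn rad -0.002
pics/d.png origin 280 135
```

View pics/d.png

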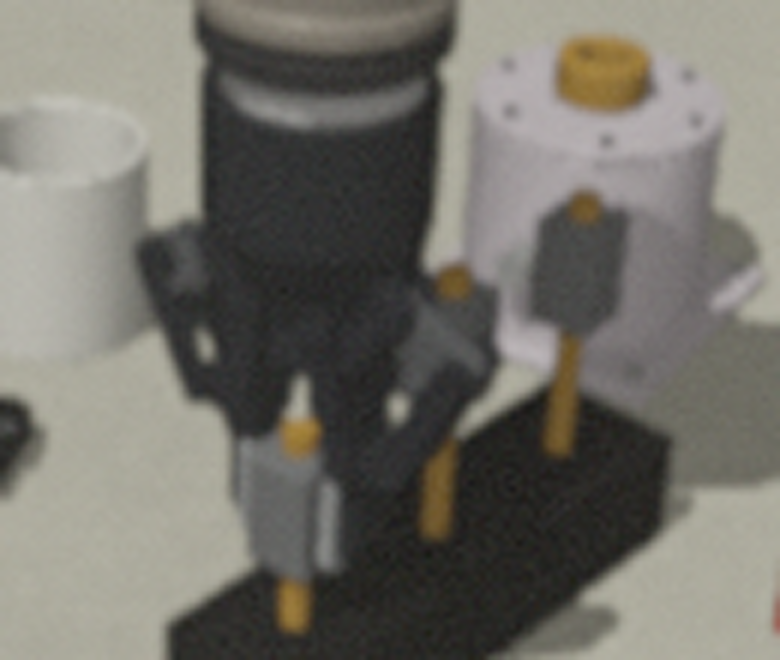

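Call:
carry_out(series="0 -0.1 0 0 0; 0 0 -1 0 0; 0 0 -2 0 0; 0 0 -3 0 0; 0 0 -3 0 0; 0 0 -2 0 0; 0 0 0 0 0")

```text
clock: 7.8
tcp_pos: [0.5326, 0.0515, 0.1989]
orientation: [2.476, 1.931, 0.005]
contact_force: [-0.2, -0.5, 0.2]
grip_width: 0.026
```

```bash
python3 -c "
from ov import *
delta((.5314,.2305,.198))
f=eyes.grab_frame('side');crop(f,(345,190),130,110,6,'pics/e.png')
"
```

```text
clk 7.8 tcp [0.5326 0.0515 0.1989] yaw_y -14.1 tilt [ 0.0033  0.0012 -1.    ] w 0.026 F [-0.25 -0.49  0.17] M [ 0.02  -0.015 -0.024]
q [-0.686  0.325  0.582  1.965 -0.225  0.912 -0.235]
shift cm [17.33 -4.48  0.11]
pics/e.png origin 280 135
```

View pics/e.png

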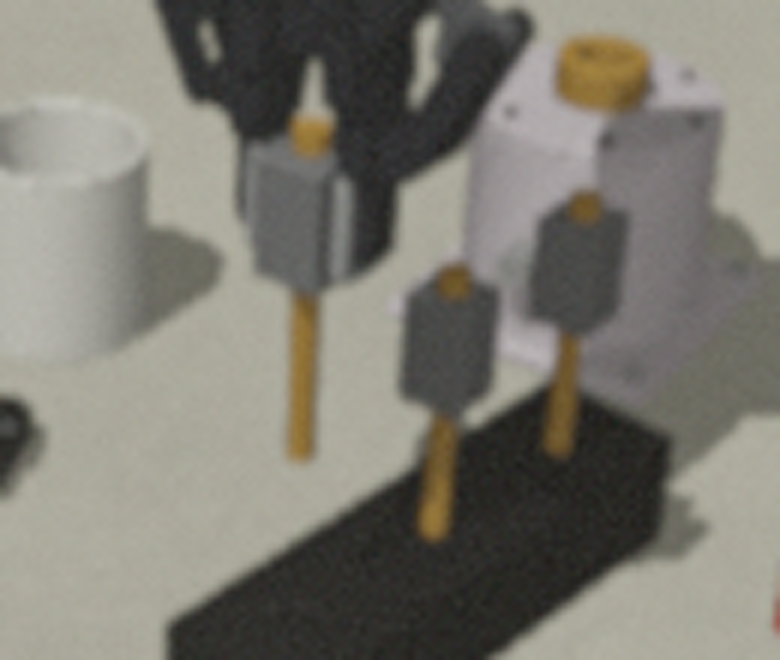

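Call:
carry_out(series="2 -0.5 0 0 0; 4 -1 0 0 0; 4 -1 0 0 0; 4 -1 0 0 0; 2.3 -0.7 0 0 0; 1 -0.2 0 0 0; 0 0 0 0 0; 0 0 0 0 0")

```text
clock: 8.85
tcp_pos: [0.5312, 0.2282, 0.1971]
orientation: [2.479, 1.929, -0.001]
contact_force: [0.5, -0.1, -1.0]
grip_width: 0.0254
```

```bash
python3 -c "
from ov import *
delta((.5314,.2305,.085))
f=eyes.grab_frame('side');crop(f,(290,280),130,130,5,'pics/f1.png')
f=eyes.grab_frame('top');crop(f,(215,215),130,130,5,'pics/f2.png')
"
```

```text
clk 8.85 tcp [0.5312 0.2282 0.1971] yaw_y -14.22 tilt [-3.e-04 -9.e-04 -1.e+00] w 0.0254 F [ 0.49 -0.13 -1.01] M [-0.063  0.017 -0.039]
q [-0.921  0.397  0.526  1.863 -0.241  0.946 -0.536]
shift cm [ 0.24 -0.04 11.21]
pics/f1.png origin 225 215
pics/f2.png origin 150 150
```

View pics/f1.png

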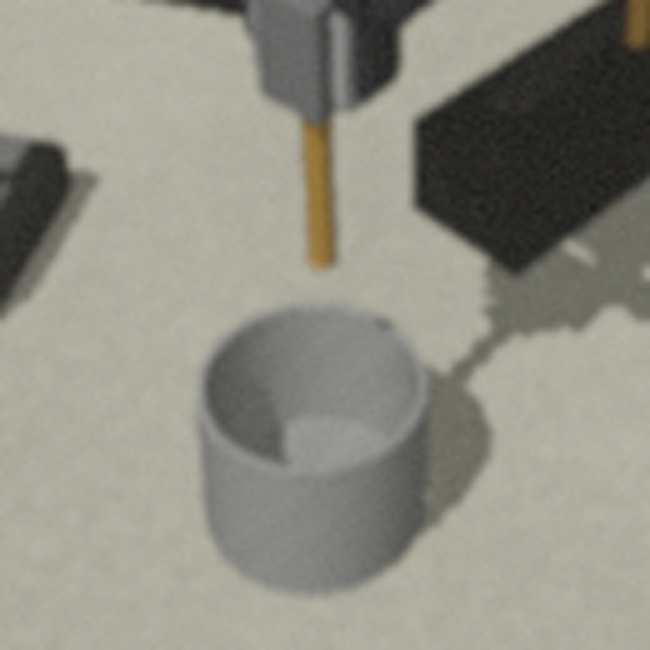

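View pics/f2.png

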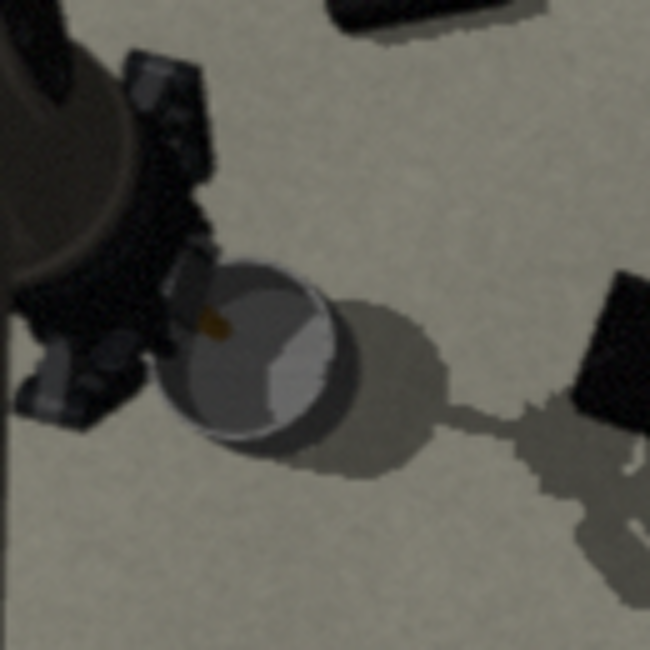

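Call:
carry_out(series="0.2 0 2 0 0; 0 0 3 0 0; 0 0 3 0 0; 0 0 2 0 0; 0 0 0.5 0 0; 0 0 0 0 0; 0 0 0 0 0")

```text
clock: 9.82
tcp_pos: [0.5322, 0.232, 0.0933]
orientation: [2.477, 1.932, 0.003]
contact_force: [-0.0, 0.6, -0.3]
grip_width: 0.0255
```

```bash
python3 -c "
from ov import *
delta((.5314,.2305,.0855))
f=eyes.grab_frame('side');crop(f,(290,280),130,130,5,'pics/g1.png')
print(back(eyes.grab_frame('top'),(194.4,216.4),.118))
"
```

```text
clk 9.825 tcp [0.5322 0.232  0.0933] yaw_y -14.11 tilt [ 1.5e-03  9.0e-04 -1.0e+00] w 0.0255 F [-0.02  0.55 -0.32] M [-0.008 -0.002 -0.004]
q [-0.862  0.539  0.453  1.93  -0.338  0.745 -0.46 ]
shift cm [-0.17 -0.05  0.78]
pics/g1.png origin 225 215
[0.52840515 0.22587319 0.118     ]
```

View pics/g1.png

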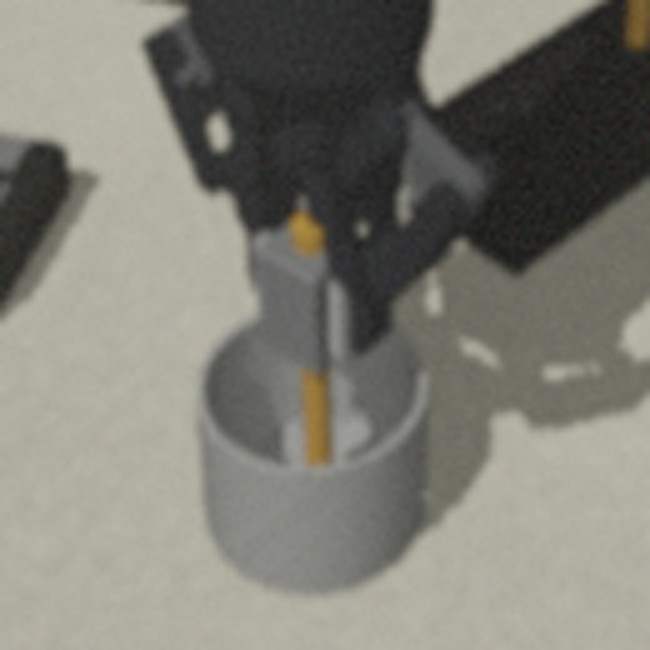

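Call:
carry_out(series="0 0 0.3 0 0; 0 0 0.2 0 0; 0 0 0.1 0 0; 0 0 0 0 0; 0 0 0 0 0")

```text
clock: 10.55
tcp_pos: [0.5315, 0.2319, 0.0863]
orientation: [2.477, 1.932, 0.0]
contact_force: [1.0, -0.4, -0.6]
grip_width: 0.0256
```

```bash
python3 -c "
from ov import *
delta((.5314,.2305,.0855))
"
```

```text
clk 10.55 tcp [0.5315 0.2319 0.0863] yaw_y -14.1 tilt [ 0.  0. -1.] w 0.0256 F [ 1.05 -0.36 -0.58] M [ 0.022 -0.033  0.031]
q [-0.857  0.549  0.447  1.934 -0.344  0.734 -0.455]
shift cm [-0.14  0.02  0.08]
```

Call:
carry_out(series="0 0 0.05 0 0; 0 0 0 0 0; 0 0 0 0 0")

```text
clock: 10.92
tcp_pos: [0.5315, 0.2319, 0.0858]
orientation: [2.477, 1.932, 0.0]
contact_force: [0.0, 1.1, -0.2]
grip_width: 0.0255
```

Call:
carry_out(series="0 0 0.05 0 0; 0 0 0 0 0; 0 0 0 0 0")

```text
clock: 11.3
tcp_pos: [0.5316, 0.2319, 0.0854]
orientation: [-2.477, -1.932, -0.0]
contact_force: [-1.7, 0.2, 1.3]
grip_width: 0.0258
```

Call:
carry_out(series="0 0 0.05 0 0; 0 0 0 0 0; 0 0 0 0 0")

```text
clock: 11.68
tcp_pos: [0.5317, 0.2319, 0.0854]
orientation: [-2.477, -1.932, -0.001]
contact_force: [-2.4, -0.9, 6.4]
grip_width: 0.0253
```

Call:
carry_out(series="0 0 -0.05 0 0; 0 0 0 0 0; 0 0 0 0 0.36; 0 0 0 0 0.42; 0 0 0 0 0.5; 0 0 0 0 0.6; 0 0 0 0 0.8; 0 0 0 0 1", grip_force=20)

```text
clock: 12.68
tcp_pos: [0.5315, 0.2319, 0.0853]
orientation: [-2.477, -1.932, -0.0]
contact_force: [-0.5, -0.1, -1.1]
grip_width: 0.0838
```

Call:
carry_out(series="0 0 0 0 1; 0 0 0 0 1; 0 0 0 0 1; 0 0 0 0 1")

```text
clock: 13.18
tcp_pos: [0.5315, 0.2319, 0.0853]
orientation: [2.477, 1.932, 0.0]
contact_force: [0.2, -0.3, -0.3]
grip_width: 0.0853
```

```bash
python3 -c "
from ov import *
delta((.4818,-.0902,.24))
f=eyes.grab_frame('side');crop(f,(290,280),130,130,5,'pics/h1.png')
"
```

```text
clk 13.175 tcp [0.5315 0.2319 0.0853] yaw_y -14.1 tilt [ 0. -0. -1.] w 0.0853 F [ 0.18 -0.29 -0.29] M [0.002 0.019 0.022]
q [-0.857  0.551  0.446  1.934 -0.345  0.732 -0.454]
shift cm [-32.45   3.02 -15.47]
pics/h1.png origin 225 215
```

View pics/h1.png

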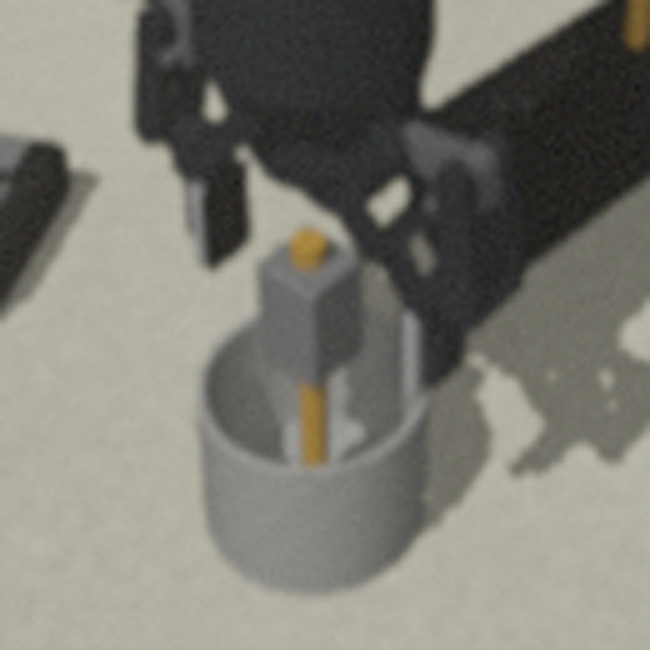

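Call:
carry_out(series="0 0 -1 0 1; 0 0 -3 0 1; 0 0 -4 0 1; 0 0 -4 0 1; 0 0 -3.5 0 1; -2 0.2 0 0 1; -4 0.4 0 0 0.8; -4 0.4 0 0 0.8")

```text
clock: 14.22
tcp_pos: [0.5159, 0.1304, 0.2398]
orientation: [-2.477, -1.932, 0.002]
contact_force: [-0.7, -0.7, 0.7]
grip_width: 0.0683
```

Call:
carry_out(series="-4 0.4 0 0 0.8; -4 0.4 0 0 0.8; -4 0.4 0 0 0.8; -4 0.4 0 0 0.8; -3.5 0.3 0 0 0.8; -2 0.1 0 0 0.8; 0 0 0 0 0.8; 0 0 0 0 0.8")

```text
clock: 15.22
tcp_pos: [0.4836, -0.0801, 0.24]
orientation: [-2.476, -1.932, 0.0]
contact_force: [-1.0, 0.4, 0.1]
grip_width: 0.0683
```

```bash
python3 -c "
from ov import *
delta((.4813,-.0902,.118),-14)
f=eyes.grab_frame('side');cv2.imwrite('pics/i1.png',f['color'])
"
```

```text
clk 15.225 tcp [ 0.4836 -0.0801  0.24  ] yaw_y -14.06 tilt [-6.e-04  5.e-04 -1.e+00] w 0.0683 F [-1.    0.42  0.05] M [-0.025 -0.052 -0.022]
q [-0.574  0.193  0.704  2.02  -0.151  0.979 -0.04 ]
shift cm [-1.04  0.03 12.2 ]
turn rad -0.001
```

View pics/i1.png

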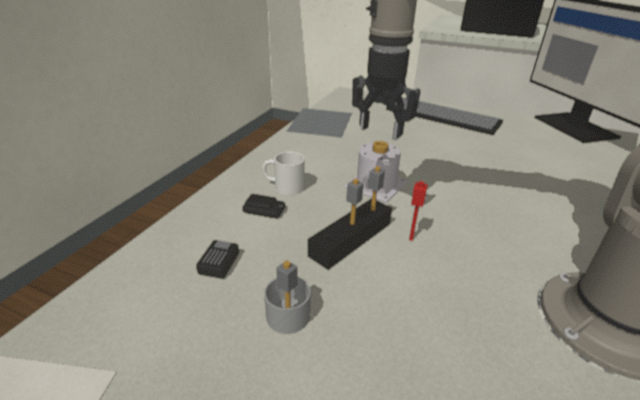

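Call:
carry_out(series="-1 0 2 0 0.8; 0 0 3 0 0.8; 0 0 2 0 0.8; 0 0 0 0 0.8; 0 0 0 0 0.8")

```text
clock: 15.9
tcp_pos: [0.482, -0.0902, 0.1709]
orientation: [2.476, 1.933, 0.001]
contact_force: [-0.6, 0.9, 0.5]
grip_width: 0.0687
```

```bash
python3 -c "
from ov import *
delta((.4813,-.0902,.118),-14)
f=eyes.grab_frame('side');crop(f,(380,160),120,110,6,'pics/j.png')
"
```

```text
clk 15.9 tcp [ 0.482  -0.0902  0.1709] yaw_y -14.04 tilt [ 7.e-04 -0.e+00 -1.e+00] w 0.0687 F [-0.57  0.91  0.49] M [-0.001  0.007 -0.022]
q [-0.5    0.304  0.671  2.091 -0.256  0.826  0.078]
shift cm [-0.02 -0.08  5.29]
turn rad -0.001
pics/j.png origin 320 105
```

View pics/j.png

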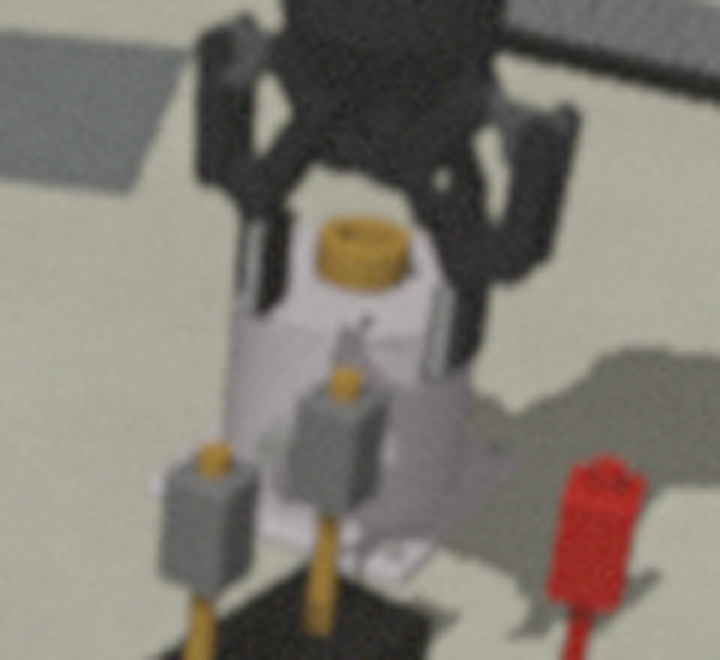

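Fingers straddle the end rod (stub at ~(346,380) in the crop). Down and close.

Call:
carry_out(series="0 -0.05 1.5 0 0.8; 0 0 2 0 0.8; 0 0 1.8 0 0.8; 0 0 0 0 0.8; 0 0 0 0 0.5; 0 0 0 0 0.3; 0 0 0 0 0; 0 0 0 0 0", grip_force=40)

```text
clock: 16.95
tcp_pos: [0.4815, -0.0905, 0.1179]
orientation: [2.477, 1.932, 0.002]
contact_force: [-1.3, -0.7, 6.4]
grip_width: 0.0258
```

Call:
carry_out(series="0 0 0 0 0; 0 0 0 0 0; 0 0 0 0 0")

```text
clock: 17.32
tcp_pos: [0.4815, -0.0906, 0.1179]
orientation: [2.477, 1.932, 0.002]
contact_force: [-1.3, 0.4, 5.8]
grip_width: 0.0255
```

```bash
python3 -c "
from ov import *
delta((.4813,-.0902,.118),-14)
f=eyes.grab_frame('side');crop(f,(380,160),120,110,6,'pics/k.png')
"
```

```text
clk 17.325 tcp [ 0.4815 -0.0906  0.1179] yaw_y -14.1 tilt [ 1.2e-03  2.0e-04 -1.0e+00] w 0.0255 F [-1.27  0.37  5.77] M [0.08  0.239 0.014]
q [-0.44   0.394  0.614  2.131 -0.346  0.712  0.157]
shift cm [ 0.03 -0.03 -0.01]
turn rad -0.002
pics/k.png origin 320 105
```

View pics/k.png

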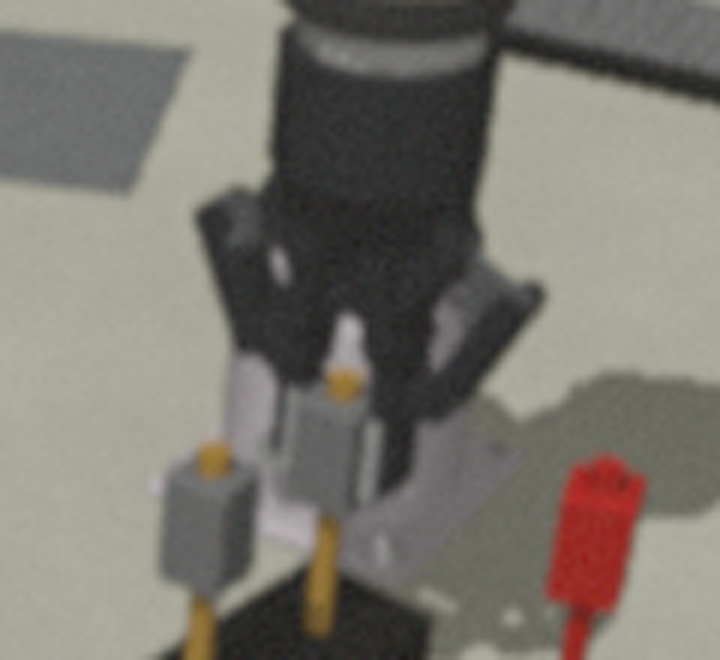

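Call:
carry_out(series="0 0 -0.5 0 0; 0 0 -2 0 0; 0 0 -3 0 0; 0 0 -3 0 0; 0 0 -3 0 0; 0 0 -3 0 0; 0 0 -1.2 0 0; 0 0 0 0 0")

```text
clock: 18.38
tcp_pos: [0.4811, -0.0904, 0.2744]
orientation: [2.477, 1.932, 0.002]
contact_force: [-0.3, -0.7, -1.8]
grip_width: 0.0252
```

```bash
python3 -c "
from ov import *
delta((.529,-.277,.272),-14)
f=eyes.grab_frame('side');crop(f,(380,140),120,110,6,'pics/l.png')
"
```

```text
clk 18.375 tcp [ 0.4811 -0.0904  0.2744] yaw_y -14.08 tilt [ 9.e-04  5.e-04 -1.e+00] w 0.0252 F [-0.28 -0.65 -1.79] M [-0.051  0.023  0.007]
q [-0.596  0.144  0.736  1.982 -0.111  1.055 -0.056]
shift cm [-16.94   9.19   0.24]
turn rad -0.001
pics/l.png origin 320 85
```

View pics/l.png

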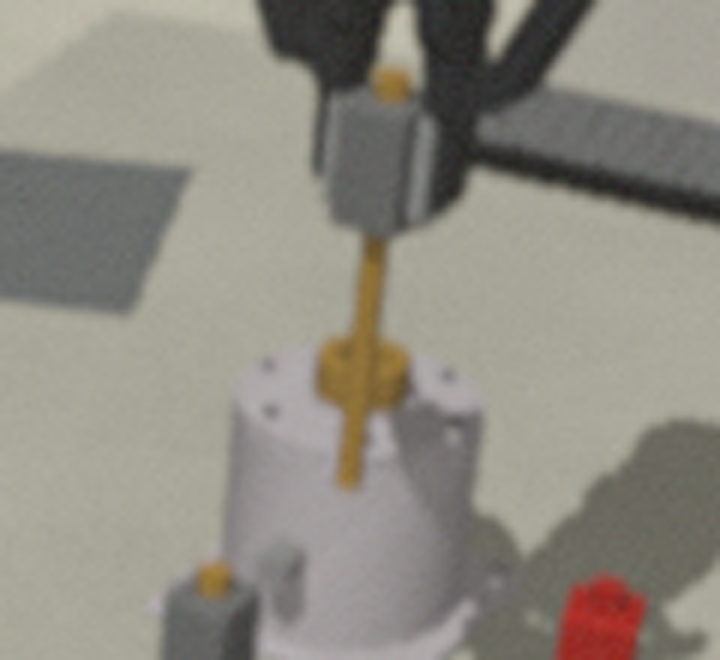

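Call:
carry_out(series="-1.5 0.8 0 0 0; -3 1.6 0 0 0; -3.5 1.9 0 0 0; -3.5 1.9 0 0 0; -3 1.6 0 0 0; -1.6 0.8 0 0 0; -0.7 0.4 0 0 0; 0 0 0 0 0")

```text
clock: 19.42
tcp_pos: [0.5269, -0.2752, 0.2732]
orientation: [-2.477, -1.931, 0.002]
contact_force: [-0.0, 0.7, -0.9]
grip_width: 0.0255
```

Call:
carry_out(series="0 0 0 0 0; 0 0 0 0 0; 0 0 0 0 0")

```text
clock: 19.8
tcp_pos: [0.5274, -0.2748, 0.2744]
orientation: [-2.476, -1.933, -0.001]
contact_force: [-1.4, -0.2, -1.1]
grip_width: 0.0257
```

```bash
python3 -c "
from ov import *
delta((.528,-.2757,.272),-14)
f=eyes.grab_frame('side');t=eyes.grab_frame('top')
G=(0,255,0)
P=(.528,-.2757); L=[(circ(P,.012,.126),G),(circ(P,.005,.16),(0,0,255))]
crop(f,(390,120),90,110,6,'pics/m1.png');draw(t,L,(440,215),110,90,6,'pics/m2.png');crop(t,(440,215),110,90,6,'pics/m3.png')
"
```

```text
clk 19.8 tcp [ 0.5274 -0.2748  0.2744] yaw_y -14.05 tilt [ 2.e-04  3.e-04 -1.e+00] w 0.0257 F [-1.43 -0.23 -1.11] M [ 0.011 -0.002 -0.004]
q [-0.21   0.386  0.776  1.752 -0.297  1.125  0.414]
shift cm [-0.07  0.08  0.24]
turn rad -0.001
pics/m1.png origin 345 65
pics/m3.png origin 385 170
```

View pics/m1.png

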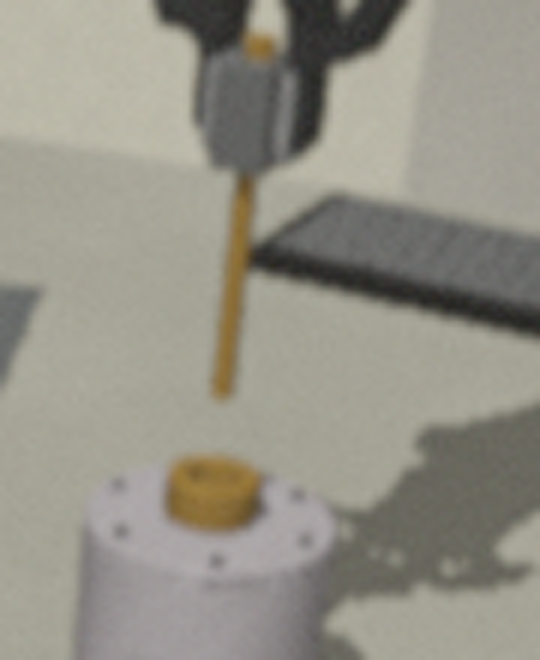

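View pics/m2.png

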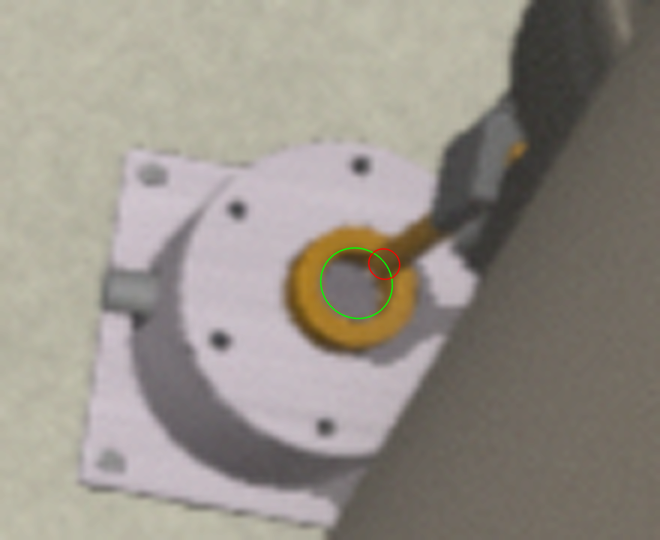

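View pics/m3.png

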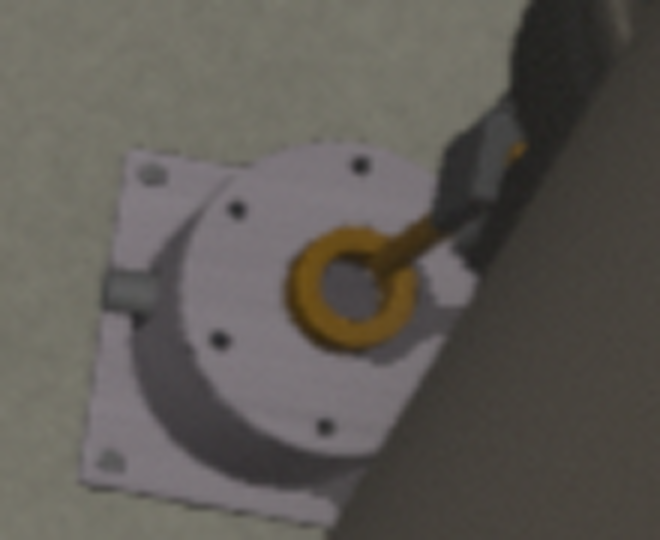

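```bash
cat > pf.py <<'E'
from ov import *
def hullb(f,P,rad,z0,z1):
    p=np.array([proj(f,X) for X in circ(P,rad,z0)+circ(P,rad,z1)]); return np.r_[p.min(0),p.max(0)]
def rend(f,P,bore):
    # antialiased brass silhouette
    k=8; c=np.round(proj(f,[P[0],P[1],.116])).astype(int); o=c-25
    g=lambda L:np.round((np.array([proj(f,X) for X in L])-o+.5)*k*16-8).astype(np.int32)
    m=np.zeros((50*k,50*k),np.uint8)
    h=cv2.convexHull(np.vstack([g(circ(P,.021,.106)),g(circ(P,.021,.126))])); cv2.fillPoly(m,[h],255,shift=4)
    if bore:
        a=np.zeros_like(m);b=np.zeros_like(m);cv2.fillPoly(a,[g(circ(P,.012,.126))],255,shift=4);cv2.fillPoly(b,[g(circ(P,.012,.1))],255,shift=4);m[(a>0)&(b>0)]=0
    return cv2.resize(m,(50,50),interpolation=cv2.INTER_AREA)/255.,o
def fit(f,im,P0):
    hsv=cv2.cvtColor(im,cv2.COLOR_BGR2HSV).astype(float); sat=cv2.inRange(hsv.astype(np.uint8),(10,100,40),(32,255,255))/255.
    def cost(P):
        m,o=rend(f,P,True); s=sat[o[1]:o[1]+50,o[0]:o[0]+50]; w=cv2.GaussianBlur(m,(0,0),.7)
        box=slice(8,42); return ((w-cv2.GaussianBlur(s,(0,0),.7))[box,box]**2).sum()
    best=min((cost((P0[0]+dx,P0[1]+dy)),dx,dy) for dx in np.arange(-.006,.0061,.0005) for dy in np.arange(-.006,.0061,.0005))
    return best,(P0[0]+best[1],P0[1]+best[2])
E
python3 - <<'E'
from pf import *
t=eyes.grab_frame("top");s=eyes.grab_frame("side")
for f,n,bb in((t,"top",(432.5,207.5,454.5,227.5)),(s,"side",(372.5,141.5,387.5,152.5))):
    q=least_squares(lambda x:hullb(f,x,.021,.106,.126)-bb,[.53,-.277]);print(n,"bb",q.x,q.fun.round(2))
    print(n,"iou",fit(f,cv2.imread(f"pics/{n}0.png"),(.528,-.276)))
E
```

```text
top bb [ 0.52802317 -0.27723132] [-0.63 -1.07  0.62  1.06]
top iou ((np.float64(23.655791046598548), np.float64(5.204170427930421e-18), np.float64(-0.0009999999999999957)), (np.float64(0.528), np.float64(-0.277)))
side bb [ 0.52908354 -0.27365036] [-0.95 -1.57  0.94  1.36]
side iou ((np.float64(24.60015945649692), np.float64(0.0015000000000000065), np.float64(0.0005000000000000056)), (np.float64(0.5295000000000001), np.float64(-0.2755)))
```

```bash
python3 - <<'E'
from pf import *
t=eyes.grab_frame("top");s=eyes.grab_frame("side")
print(back(s,(382.3,130.6),.1625)-[.0016,.0032,0],back(t,(448.3,214.7),.1625)); delta((.528,-.2775,.272))
crop(t,(449,212),44,36,16,"pics/n2.png");crop(s,(382,130),44,36,16,"pics/n1.png")
E
```

```text
[ 0.52590529 -0.27595705  0.1625    ] [ 0.52518729 -0.27441086  0.1625    ]
clk 20.1 tcp [ 0.5274 -0.2754  0.2743] yaw_y -14.09 tilt [ 1.e-04  0.e+00 -1.e+00] w 0.0256 F [-0.88 -0.76 -1.27] M [-0.034  0.046 -0.048]
q [-0.209  0.387  0.776  1.752 -0.297  1.125  0.414]
shift cm [-0.19  0.11  0.23]
pics/n2.png origin 427 194
pics/n1.png origin 360 112
```

View pics/n2.png

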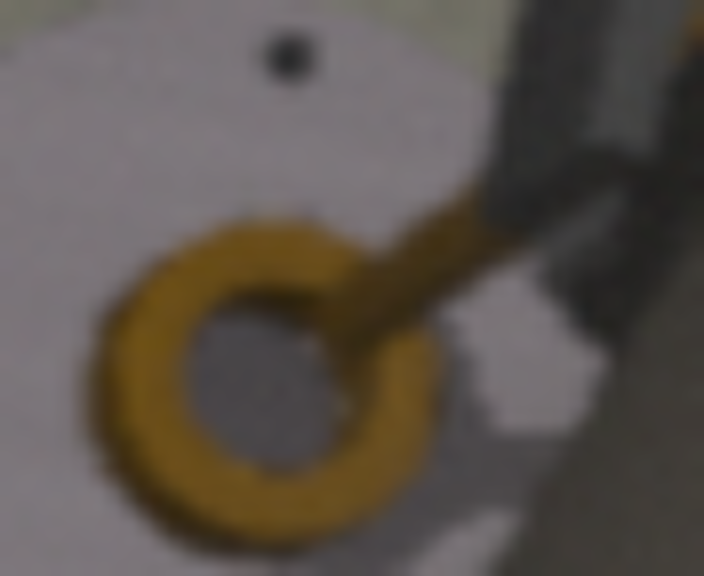

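View pics/n1.png

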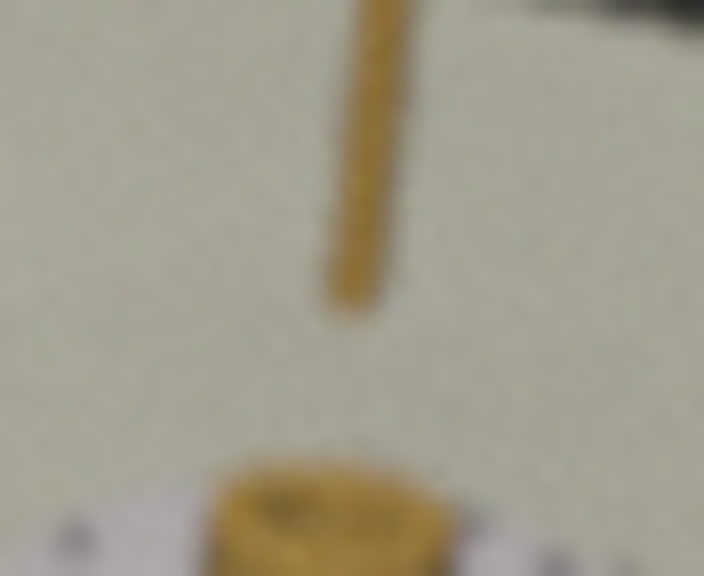

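Call:
carry_out(series="-0.2 0.1 0.5 0 0; 0 0 1 0 0; 0 0 0.8 0 0; 0 0 0 0 0; 0 0 0 0 0; 0 0 0 0 0")

```text
clock: 20.85
tcp_pos: [0.528, -0.2777, 0.2516]
orientation: [2.477, 1.932, 0.001]
contact_force: [0.3, 0.6, -0.7]
grip_width: 0.0258
```

```bash
python3 - <<'E'
from pf import *
t=eyes.grab_frame("top");s=eyes.grab_frame("side")
delta((.528,-.2775,.158))
crop(t,(446,214),44,36,16,"pics/q2.png");crop(s,(382,138),44,36,16,"pics/q1.png")
E
```

```text
clk 20.95 tcp [ 0.528  -0.2776  0.2516] yaw_y -14.09 tilt [ 5.e-04 -1.e-04 -1.e+00] w 0.0259 F [-0.24  0.21 -0.62] M [-0.031 -0.007  0.048]
q [-0.192  0.412  0.763  1.774 -0.319  1.082  0.435]
shift cm [ 0.01 -0.    9.36]
pics/q2.png origin 424 196
pics/q1.png origin 360 120
```

View pics/q2.png

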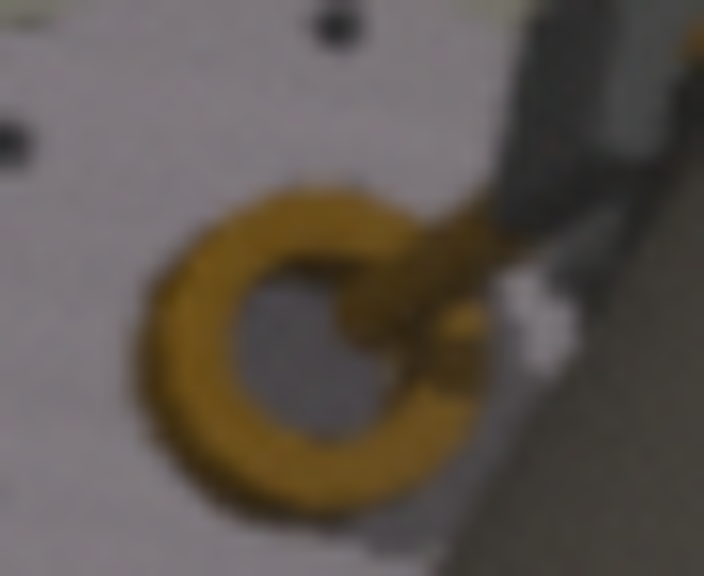

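View pics/q1.png

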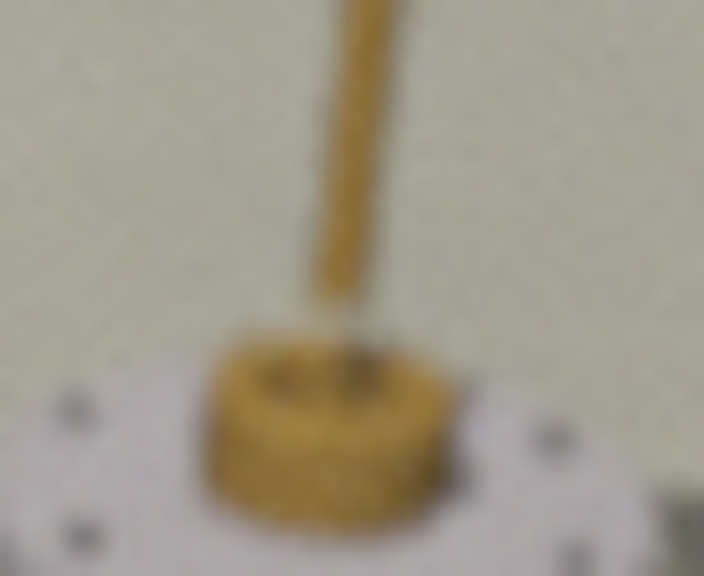

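```bash
python3 - <<'E'
from pf import *
t=eyes.grab_frame("top");s=eyes.grab_frame("side")
P=np.array([.528,-.2775])
for n,f in(("top",t),("side",s)):
    a=proj(f,[*P,.126]);b=proj(f,[*P,.1397]);print(n,"rim->tip offs x16",((b-a)*16).round(1),"1mm x",((proj(f,[.529,-.2775,.126])-a)*16).round(1),"1mm y",((proj(f,[.528,-.2765,.126])-a)*16).round(1))
E
```

```text
top rim->tip offs x16 [ 29.3 -20. ] 1mm x [-0.4 -7.8] 1mm y [-7.9 -0. ]
side rim->tip offs x16 [  8.8 -76.9] 1mm x [-5.9 -1.2] 1mm y [-1.8  2.4]
```

Call:
carry_out(series="0.1 -0.1 0 0 0; 0 0 0.5 0 0; 0 0 1 0 0; 0 0 1 0 0; 0 0 1 0 0; 0 0 0 0 0; 0 0 0 0 0")

```text
clock: 21.92
tcp_pos: [0.5272, -0.2765, 0.2164]
orientation: [2.477, 1.932, -0.0]
contact_force: [-0.0, -1.3, -1.3]
grip_width: 0.0254
```

```bash
python3 - <<'E'
from pf import *
t=eyes.grab_frame("top");s=eyes.grab_frame("side")
delta((.528,-.2775,.158))
crop(t,(446,214),44,36,16,"pics/r2.png");crop(s,(382,138),44,36,16,"pics/r1.png")
E
```

```text
clk 22.025 tcp [ 0.5273 -0.2765  0.2167] yaw_y -14.1 tilt [ 7.e-04 -2.e-04 -1.e+00] w 0.0257 F [-0.39  0.06 -1.21] M [-0.001  0.025  0.012]
q [-0.174  0.448  0.741  1.813 -0.352  1.015  0.46 ]
shift cm [-0.08  0.08  5.87]
pics/r2.png origin 424 196
pics/r1.png origin 360 120
```

View pics/r2.png

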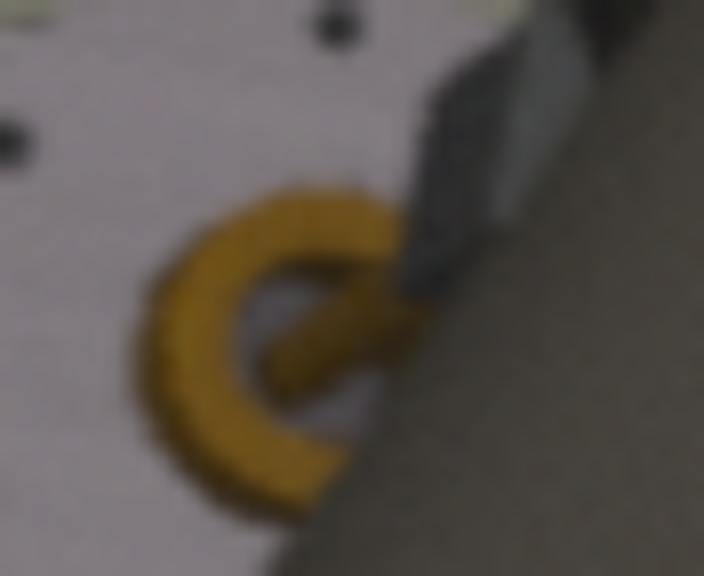

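View pics/r1.png

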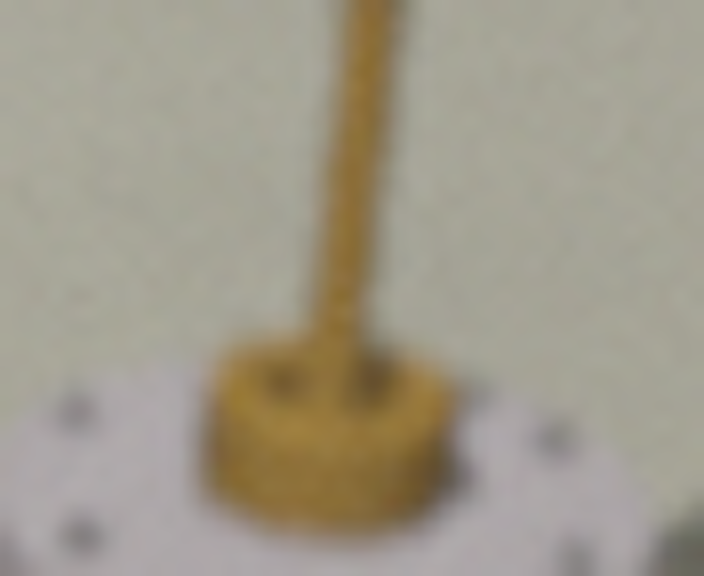

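```bash
python3 - <<'E'
from pf import *
t=eyes.grab_frame("top");s=eyes.grab_frame("side")
o=r.get_obs();T=o["tcp_pos"];zt=T[2]-.1119
print(fit(t,cv2.imread("pics/top0.png"),(.528,-.277)))
P=(.528,-.277);B=(255,255,0);G=(0,255,0);Y=(255,0,255)
im=[]
for f,c,P in((t,(446,214),(.528,-.277)),(s,(382,138),(.5295,-.2755))):
    o_=np.array(P)-(.528,-.277)
    for d in((0,0),(.0012,-.0018)):
        c2=T[:2]+d+o_
        L=[(circ(P,.021,.126),G),(circ(P,.012,.126),G),(circ(c2,.005,zt),B),(circ(c2,.005,.126),Y),(circ(c2,.005,.146),B)]
        draw(f,L,c,44,36,9,"pics/tmp.png");im.append(cv2.imread("pics/tmp.png"))
cv2.imwrite("pics/u.png",np.vstack([np.hstack(im[:2]),np.hstack(im[2:])]))
E
```

```text
((np.float64(23.655791046598548), np.float64(5.204170427930421e-18), np.float64(5.204170427930421e-18)), (np.float64(0.528), np.float64(-0.277)))
```

View pics/u.png

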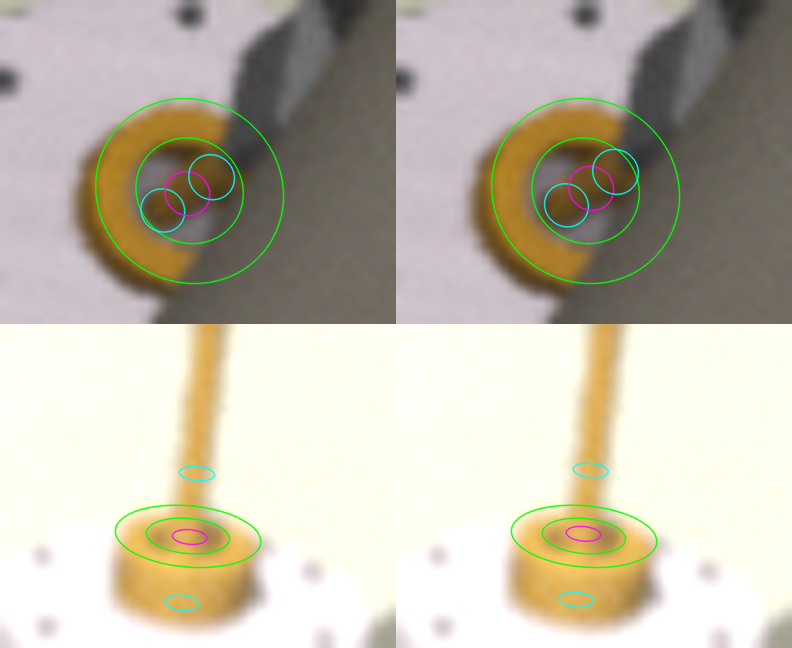

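Call:
carry_out(series="0.12 -0.06 0 0 0; 0 0 1 0 0; 0 0 1 0 0; 0 0 1 0 0; 0 0 1 0 0; 0 0 1 0 0; 0 0 0.5 0 0; 0 0 0 0 0")

```text
clock: 23.12
tcp_pos: [0.5266, -0.275, 0.1609]
orientation: [-2.477, -1.932, 0.001]
contact_force: [0.9, -0.0, -0.3]
grip_width: 0.0257
```

Call:
carry_out(series="0 0 0 0 0; 0 0 0 0 0; 0 0 0 0 0")

```text
clock: 23.5
tcp_pos: [0.527, -0.2751, 0.1615]
orientation: [2.477, 1.932, 0.001]
contact_force: [0.5, -0.4, -0.7]
grip_width: 0.0256
```

```bash
python3 - <<'E'
from pf import *
t=eyes.grab_frame("top");s=eyes.grab_frame("side")
delta((.5268,-.2752,.158))
crop(t,(446,214),60,50,11,"pics/v2.png");crop(s,(382,128),50,50,12,"pics/v1.png")
E
```

```text
clk 23.6 tcp [ 0.5269 -0.2751  0.1614] yaw_y -14.1 tilt [ 3.e-04 -0.e+00 -1.e+00] w 0.0254 F [-0.14 -0.39 -1.1 ] M [0.015 0.028 0.016]
q [-0.139  0.513  0.697  1.862 -0.409  0.913  0.504]
shift cm [-0.02 -0.01  0.34]
pics/v2.png origin 416 189
pics/v1.png origin 357 103
```

View pics/v2.png

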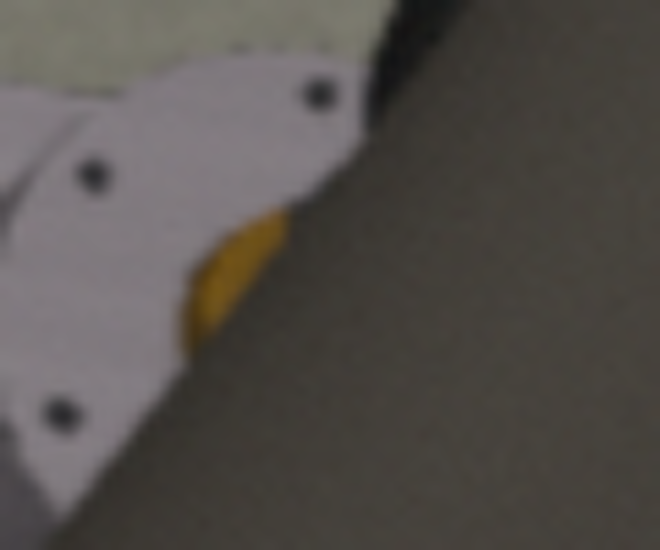

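View pics/v1.png

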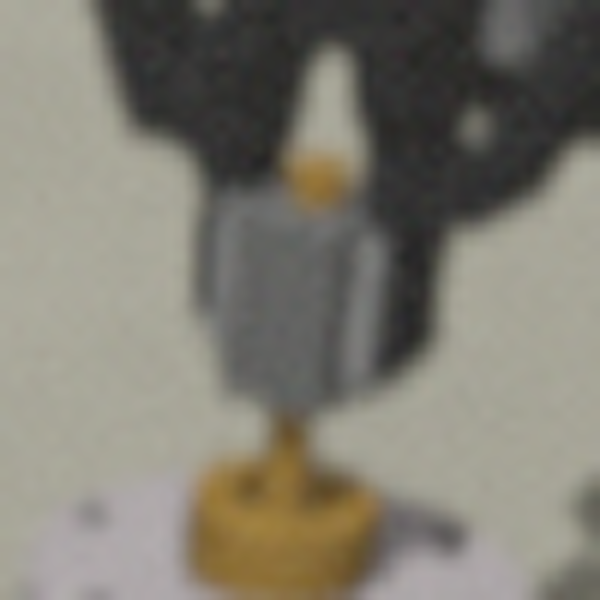

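Call:
carry_out(series="0 0 0.2 0 0; 0 0 0.15 0 0; 0 0 0 0 0; 0 0 0 0 0; 0 0 0 0 0; 0 0 0 0 0")

```text
clock: 24.35
tcp_pos: [0.5268, -0.275, 0.1578]
orientation: [-2.477, -1.932, -0.0]
contact_force: [1.1, -0.4, -0.8]
grip_width: 0.0253
```

```bash
python3 - <<'E'
from pf import *
s=eyes.grab_frame("side")
delta((.527,-.2752,.158));o=r.get_obs();T=o["tcp_pos"];zt=T[2]-.1119;print("gap",zt+.1-.126)
o_=np.array((.0016,.0022));P=np.array((.5275,-.2765))+o_;c2=T[:2]+(.0006,-.001)+o_
G=(0,255,0);B=(255,255,0)
L=[(circ(P,.021,.126),G),(circ(P,.012,.126),G),(circ(c2,.005,zt+.1),B),(circ(c2,.006,zt+.152),B),(circ(c2,.005,.126),(255,0,255))]
draw(s,L,(382,128),50,50,12,"pics/w.png")
cv2.imwrite("pics/x.png",s["color"])
E
```

```text
clk 24.4 tcp [ 0.5268 -0.275   0.1578] yaw_y -14.1 tilt [ 1.e-04  0.e+00 -1.e+00] w 0.0256 F [-0.63 -0.43 -0.93] M [ 0.018  0.012 -0.005]
q [-0.136  0.517  0.693  1.865 -0.413  0.907  0.507]
shift cm [-0.01  0.02 -0.02]
gap 0.019932368032773595
```

View pics/w.png

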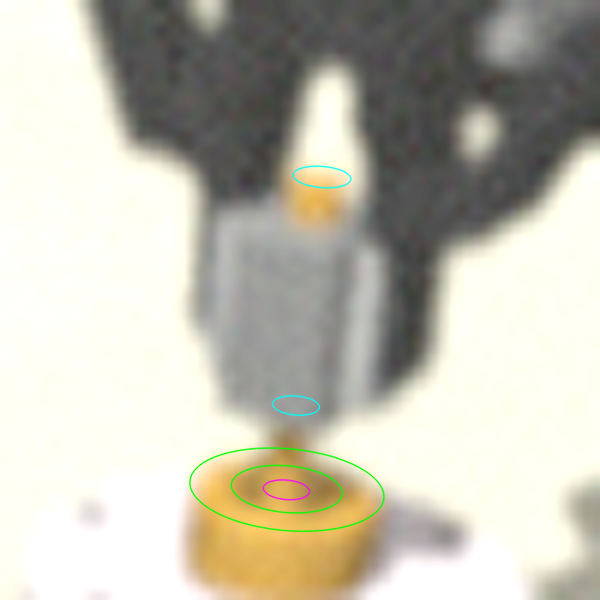

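View pics/x.png

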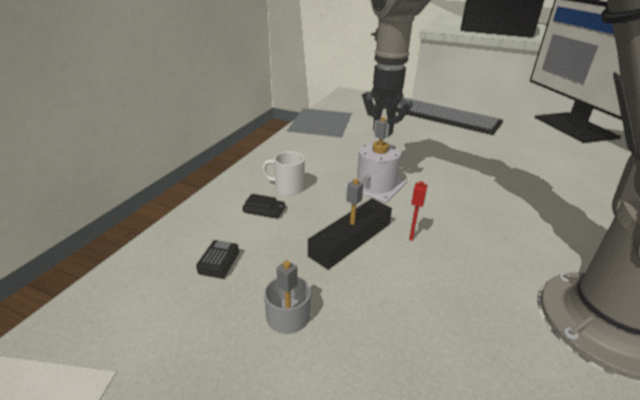

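```bash
python3 -c "
from h import *
o=r.get_obs();print(np.abs(o['qvel']).max());print(r.hand_in())"
```

```text
0.001532931072913679
the job is handed in; nothing more can be done
None
```

I stood the short rod foot down in the tin and let go. I then lowered the rack's end full-length rod through the brass port, where the gripper still holds it. The job was handed in at about 24.5 s of the 66 s allowed.

**Last checks:**
- **Gap:** computed at 19.9 mm from the arm's height and the nominal lengths. The side view agrees roughly.
- **Hold:** tool tilt was about 0, the joints were still, and the grip width was 25.6 mm. Wrist force was about 1 N, so nothing suggested contact while lowering or at the end.
- **Rest of the scene:** the side camera shows the short rod upright in the tin and the other full-length rod still standing in the rack. The mug, mouse, hand microphone and the red look-alike look unmoved.

**Centring:** the two cameras disagreed by about 1–2 mm on where the rod sat in the port, and I settled on a compromise. I estimate the rod is within about 2 mm of the centre, against 7 mm of clearance. At the end the arm blocked the top camera's view of the bore, so the final centring check is from the side view only.

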